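# Prop open the vanity case and stock it from the drawer

## Task

Press the latch of the vanity case so that its lid pops open by itself, without pushing or lifting the lid, and swing the prop rod up into the socket on the lid so that it holds the lid open. With the lid propped, take every cream jar out of the drawer and stand it upright in the case's tray, then push the drawer fully shut and leave the lid propped. Leave the mug, the lotion bottle and the tin where they are.

Things in the scene. Friction and masses are not known exactly. Their poses are not given: they have to be found in the camera images.
- case: Flip-top vanity case, pale wood, fixed, 204 (x) x 224 (y) x 85 mm without fittings. Origin: centre of its underside; z up; some yaw. Inside an open tray: walls 6 mm, rim at z = 85, floor at z = 15, inside 192 (x) by 212 (y) mm. Lid hinged along the +y rim, at (y, z) = (112, 85); latch outside the middle of the -y side; prop rod along the -x face, towards the robot.
- lid (a joint): Hinge of the case's flat lid (204 x 224 x 8 mm, mirror below): 0 = shut, 1.35 rad = fully open. Let go by the latch, a weak spring throws it up to 1.35 in about 2 s and barely floats it there: under 1 N at its edge pushes it down unless propped.
- lid_edge (a point): Middle of the lid's free edge (opposite the hinge). With the lid fully open it is about 304 mm above the desk and leans in over the tray to case y = +63 mm: keep the gripper's body clear of it.
- latch_pad (a point): Centre of the top of the latch's black push pad, 36 x 38 mm, about 83 mm above the desk, beside the case's -y side. Pushed down 6 to 7 mm (about 5 N; stop at 9 mm) its catch frees the lid; it springs back when left. The upright catch stands 14 mm higher than the pad, 40 mm from the pad's centre, on the case's side.
- rod (a joint): Hinge of the steel prop rod: 0 = stowed level along the case's -x face, growing as it swings up about its pivot (axis: the case's +x). At 0.73 rad its tip stands in the socket of the fully open lid, and is stopped there. The pivot is stiff: the rod stays at whatever angle it is left (2 to 3 N at the grip moves it).
- rod_pivot (a point): The rod's pivot, at case (-148, -100, 70) mm. At 0 the rod points along the case's +y.
- rod_grip (a point): Point to hold on the rod's black grip bar: a round bar 12 mm thick, 80 mm long, standing out of the rod along the case's -x, 130 mm from the pivot. This point is 60 mm out from the rod; the bar ends 20 mm further out.
- rod_tip (a point): Free end of the rod, 241 mm from the pivot; the rod is 10 mm thick.
- socket (a point): Centre of the socket for the rod's tip: a small dark angle bracket that stands out 54 mm from the lid's edge on the case's -x side, 150 mm from the lid's hinge. Its open side lets the tip in from below as the rod swings up, then its wall stops it. It moves with the lid.
- unit: Low white drawer unit, fixed, 220 x 220 x 100 mm high. Origin: centre of its underside; z up; some yaw; its front is its -x face, towards the robot.
- drawer (a joint): The unit's only drawer: 0 = shut, grows as it slides out along the unit's -x, 0.16 m at its stop; 2 N of friction. Inside 140 (x) by 186 (y) mm, floor 18 mm above the desk, side walls 20 mm and rear wall 35 mm above that floor, 5 mm thick. Drawn out fully, the whole inside stands 15 mm clear of the unit's front.
- handle (a point): Middle of the drawer's bar handle: level round bar 10 mm thick, 100 mm long, along the unit's y, 66 mm above the desk, centre line 43 mm in front of the drawer's front panel (12 mm thick, 216 wide, top 88 mm above the desk), on two 8 mm stems 45 mm either side. Moves with the drawer.
- mug: White mug, 76 mm across, 85 mm high, on the desk; to be left alone. Origin under its centre.
- lotion: White lotion bottle, 48 mm across, 95 mm high, on the desk; to be left alone. Origin under its centre.
- tin: Flat aluminium tin, 90 x 60 x 25 mm, on the desk; to be left alone. Origin under its centre.
- jar0: A cream jar, white with a metal cap, a plain cylinder 50 mm across and 42 mm high, heavy-footed, 0.06 to 0.13 kg, that stands in the drawer at the start, or is absent. All the jars are alike. Origin: centre of its underside; z is its axis.
- jar1: A cream jar, white with a metal cap, a plain cylinder 50 mm across and 42 mm high, heavy-footed, 0.06 to 0.13 kg, that stands in the drawer at the start, or is absent. All the jars are alike. Origin: centre of its underside; z is its axis.
- jar2: A cream jar, white with a metal cap, a plain cylinder 50 mm across and 42 mm high, heavy-footed, 0.06 to 0.13 kg, that stands in the drawer at the start, or is absent. All the jars are alike. Origin: centre of its underside; z is its axis.
- jar3: A cream jar, white with a metal cap, a plain cylinder 50 mm across and 42 mm high, heavy-footed, 0.06 to 0.13 kg, that stands in the drawer at the start, or is absent. All the jars are alike. Origin: centre of its underside; z is its axis.

How it is judged:
By the outcome, as a careful person would: the job done as asked, in the order asked, and still so for the second after the job is handed in, with the robot touching nothing.
Of jar0, jar1, jar2, jar3 only 2 to 4 are there at a start; the rules pass over those that are not, and their reading is None.
At some moment in a run one of jar0, jar1, jar2, jar3 may be knocked a few centimetres aside while the robot is not near it.
It also fails if it takes over 210 s, if anything falls off the work surface, if the arm or the gripper's body presses on something with over 40 N, if the wrist force passes 120 N, or if a joint passes its speed limit or range.

## Robot

A 6-joint arm with a two-finger parallel gripper is mounted at the origin on the work surface. World frame = base frame: x ahead of the robot, y to its left, z up, the work surface at z = 0. Lengths are in m, angles in degrees, forces in N, time in s.
With the tool pointing down it reaches from about 0.35 to 0.875 m from the base axis. Payload 4.2 kg.
Tool frame: the origin (TCP) lies midway between the tips of the shut fingers; the grasp point (between the pads) lies 19 mm behind it; z points along the fingers, y is the line along which they close (so a half turn about z gives the same grasp; the last joint's range is limited). The gripper opens to 87 mm and grips with 3 to 60 N. Pads are 19 mm wide; open, the fingers measure 117 mm over their backs; the gripper's body (75 mm by 190 mm) begins 51 mm behind the grasp point.
Start: joints at [-51.646, 22.042, 0.453, 0, -68.411, -14.817], TCP at [0.25, -0.573, 0.223] pointing down, gripper open.
Joint ranges: [-179.83, 179.83], [-69.29, 118.12], [-61.27, 80.66], [-181.25, 117.63], [-171.15, -9.14], [-177.46, 177.46]. Speed limits (degrees/s): [159.86, 159.86, 180, 180, 180, 180].

## Interface

Orientations are given as a 3x3 rotation matrix whose columns are the frame's x, y, z axes.
In Python, from station import sense, capture, camera_params, finish_job gives the robot as it stands.
- The arm moves only by the tool drive_tool, never from a script. Its argument "rows" is a list of rows, each an object of numbers: "tx", "ty", "tz": the shift along the tool's x, y, z in cm; "ax", "ay", "az": the turn, a rotation vector about the tool's x, y, z in rad; "claw": the finger opening in cm, from 0 to 8.7. In form: [{"tx": .., "ty": .., "tz": .., "ax": .., "ay": .., "az": .., "claw": ..}, ...]. A call has 1 to 10 rows; each row shifts and turns the commanded pose from where the row before left it, along the tool's axes as they then stand; what a row does not reach is not made up. A row lasts 1/12 s, in which the tool goes at most 41.7 mm and 7.16 degrees, less where a joint would pass 70% of its speed; a pose out of reach is approached as far as the arm can. A call with a gripper value outside its range is refused whole. The fingers move at their own pace and stop on an object; the grip force is fixed at half the most. Time passes only in rows, so rows that do not move let the fingers close. It gives the time, the measured TCP pose, the force, the opening and the grip force at its end, in the units of the state.
- sense(): the state, without advancing time (a new reading comes with each control period).
- capture(name): name is "scene" or "top" or "wrist"; returns (picture, depth): 400x640x3 uint8, red, green, blue; 400x640 float32, m along the optical axis (not along the pixel's ray), 0 where there is no reading.
- camera_params(name): a dict with "intrinsics" (3x3 intrinsics, pixels), "R" (3x3) and "t" (3): a world point X has camera coordinates R X + t; the wrist camera has in their place "tool_from_camera" (4x4, takes a point from camera to tool coordinates, whose origin is the TCP and whose axes are the flange's). Camera axes: x right, y down, z forward; pixel columns grow to the right and rows downward; lengths in m; the calibration is good to about 2 mm. A picture is of the moment at which its call begins: read the wrist's pose just before it. camera_params takes no time and is no camera call.
- finish_job(): hands the job in; it is judged then, once.
The state is a dict: "time_s": time; "joints": joint angles; "joint_velocities": joint speeds; "effort": joint torques, N m; "tcp_pos": TCP position; "ee_rot": TCP orientation; "wrist_force": force on the tool from outside, world axes, zero at the start; "moment": the same for the moment, N m; "gripper_width": opening from 0.0 (shut) to 1.0 (fully open); "gripper_force": force on a finger pad.
Only numpy, scipy, OpenCV 4.12 (cv2) and the standard library are available. Lean on these libraries where they do the work, as an engineer would, in place of code of your own. Each camera call takes 0.05 s, during which the arm holds its last target. There are 200 camera calls.

## Working session

There is one attempt and no reset: what is moved stays moved. The work goes in short steps, Python scripts to look and compute and a tool call to move; the robot and the scene stay as the last step left them, time stands still between calls to the robot, and variables do not carry over. Pictures are saved under pics/ and viewed, at most 14 in all, crops included, and the job is handed in when it is done.

Besides the shell and the picture viewer there is one more tool, called by a JSON object that holds its "api" and its "payload". drive_tool: Moves the arm, as the interface text tells. Its arguments: {"type":"object","properties":{"rows":{"type":"array"}},"required":["rows"]}

```bash
mkdir -p pics; ls; python3 - <<'E'
from station import *
import cv2,numpy as np
np.set_printoptions(precision=4,suppress=True)
s=sense();print(s)
for n in("top","scene"):
    p,d=capture(n);cv2.imwrite(f"pics/{n}0.png",p[:,:,::-1]);np.save(f"{n}0_d.npy",d);print(n,camera_params(n))
print(camera_params("wrist"))
E
```

```text
pics
{'time_s': 0.0, 'joints': array([-51.646 ,  22.0907,   0.3794,  -0.0293, -68.4102, -14.8168]), 'joint_velocities': array([ 0.0348,  0.0316, -0.0284,  0.0275,  0.1476, -0.0026]), 'effort': array([  0.0003, -39.0668,  18.7402,   4.2195,   0.011 ,  -0.0002]), 'tcp_pos': array([ 0.2494, -0.5724,  0.2215]), 'ee_rot': array([[-0.9169, -0.3992, -0.0009],
       [-0.3992,  0.9169,  0.002 ],
       [ 0.0001,  0.0022, -1.    ]]), 'wrist_force': array([-0.233 ,  0.3628,  0.1468]), 'moment': array([ 0.0199,  0.0236, -0.0497]), 'gripper_force': 0.0, 'gripper_width': 1.0022153148697834}
top {'intrinsics': array([[512.4963,   0.    , 332.6361],
       [  0.    , 512.4963, 205.7536],
       [  0.    ,   0.    ,   1.    ]]), 'R': array([[-0.0031, -1.    , -0.0052],
       [-0.9979,  0.0034, -0.0649],
       [ 0.0649,  0.005 , -0.9979]]), 't': array([0.0274, 0.598 , 1.332 ])}
scene {'intrinsics': array([[384.914 ,   0.    , 321.5552],
       [  0.    , 384.914 , 203.2991],
       [  0.    ,   0.    ,   1.    ]]), 'R': array([[-0.3981,  0.9173, -0.0076],
       [ 0.7858,  0.3368, -0.5187],
       [-0.4732, -0.2125, -0.8549]]), 't': array([ 0.2292, -0.4449,  1.3211])}
{'intrinsics': array([[305.4999,   0.    , 318.1525],
       [  0.    , 305.4999, 202.4793],
       [  0.    ,   0.    ,   1.    ]]), 'tool_from_camera': array([[-0.0001, -0.9662, -0.2579,  0.0693],
       [ 1.    , -0.0002,  0.0004, -0.0001],
       [-0.0005, -0.2579,  0.9662, -0.1624],
       [ 0.    ,  0.    ,  0.    ,  1.    ]])}
```

View pics/top0.png

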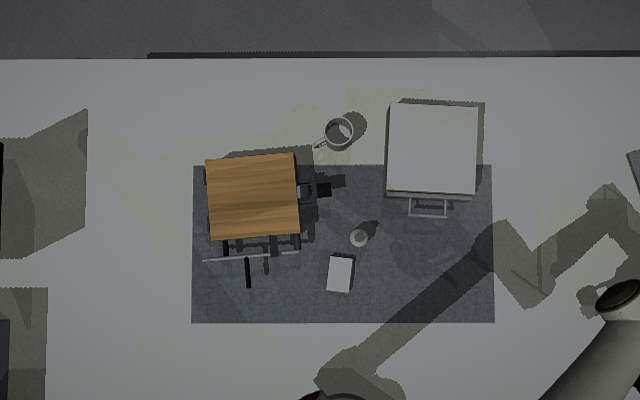

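View pics/scene0.png

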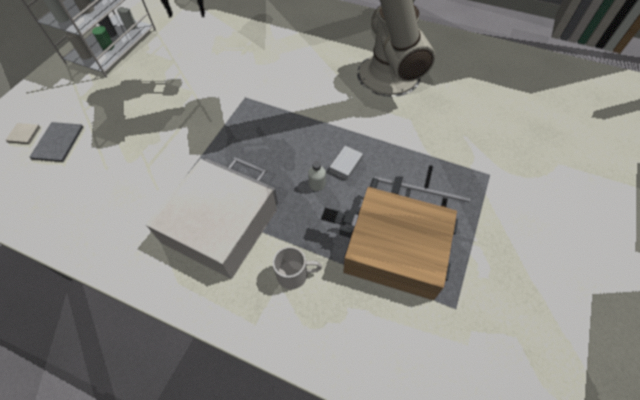

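The top view shows the case lid at about (253,196), with the latch pad at (322,190), the rod along row ~255 and its grip at (248,272). The unit is at (432,147) with its handle at (428,207), the bottle at (360,238), the tin at (340,273) and the mug at (338,132). Next I'll measure these.

```bash
cat > h.py <<'E'
from station import *
import cv2,numpy as np
np.set_printoptions(precision=4,suppress=True)
def cast(name,uv,z,tcp=None):
    c=camera_params(name);K=c["intrinsics"]
    if name=="wrist":
        T=c["tool_from_camera"];R,p=tcp
        Rw=R@T[:3,:3];o=p+R@T[:3,3]
    else:
        Rw=c["R"].T;o=-Rw@c["t"]
    uv=np.atleast_2d(np.asarray(uv,float))
    d=np.c_[uv,np.ones(len(uv))]@np.linalg.inv(K).T@Rw.T
    return o+d*((z-o[2])/d[:,2])[:,None]
def cloud(name,d,tcp=None):
    c=camera_params(name);K=c["intrinsics"]
    v,u=np.mgrid[:400,:640];P=np.dstack([(u-K[0,2])/K[0,0]*d,(v-K[1,2])/K[1,1]*d,d])
    if name=="wrist":
        T=c["tool_from_camera"];R,p=tcp
        return P@(R@T[:3,:3]).T+(p+R@T[:3,3])
    return (P-c["t"])@c["R"]
def big(m):
    cs,_=cv2.findContours(m.astype(np.uint8),cv2.RETR_EXTERNAL,cv2.CHAIN_APPROX_NONE)
    return max(cs,key=cv2.contourArea)[:,0,:]
E
python3 - <<'E'
from h import *
p=cv2.imread("pics/top0.png");d=np.load("top0_d.npy");X=cloud("top",d)
hsv=cv2.cvtColor(p,cv2.COLOR_BGR2HSV)
g=X[...,2]
def rect(c,z):
    W=cast("top",c,z)[:,:2].astype(np.float32)
    r=cv2.minAreaRect(W);print("z",z,r);print(cv2.boxPoints(r));return r
wood=(hsv[...,1]>90)&(hsv[...,0]>5)&(hsv[...,0]<25); wood[:140]=0
c=big(wood);print(np.median(g[wood])); rect(c,.093)
v,u=np.mgrid[:400,:640]
U=(g>.085)&(u>370)&(u<500)&(v<205)&(v>90);print("unit",np.median(g[U]));rect(big(U),.1)
H=(g>.045)&(g<.085)&(u>390)&(u<460)&(v>197)&(v<225)
print("handle",[ (a,b,X[b,a]) for a,b in [(428,214),(428,213),(428,215),(410,215),(446,216)]])
for n,(a,b,c_,e),zz in [("tin",(322,250,358,300),.025),("bottle",(345,222,375,252),.095),("mug",(310,110,360,155),.085)]:
    m=np.zeros_like(g,bool);m[b:e,a:c_]=1;m&=(g>zz-.008)&(g<zz+.015);rect(big(m),zz)
print("pad",X[190,322],X[190,326],X[190,318])
m=(hsv[...,2]<25);m[:,:235]=0;m[:,262:]=0;m[:255]=0;m[295:]=0
c=big(m);print("grip",cv2.minAreaRect(c)); 
for q in (.07,.076):print(cast("top",cv2.boxPoints(cv2.minAreaRect(c)),q))
cv2.imwrite("pics/a.png",np.hstack([cv2.resize(p[140:300,190:310],None,fx=4,fy=4),cv2.resize(p[170:240,300:380],None,fx=4,fy=4,).__class__((0,))] if 0 else [cv2.resize(p[150:300,195:345],None,fx=4,fy=4)]))
E
```

```text
0.09448028698263031
z 0.093 ((0.6182768940925598, 0.22421014308929443), (0.20529745519161224, 0.22890445590019226), 5.215668678283691)
[[0.5056 0.3289]
 [0.5265 0.1009]
 [0.7309 0.1196]
 [0.7101 0.3475]]
unit 0.10064531673031472
z 0.1 ((0.7303385734558105, -0.2219180017709732), (0.22180627286434174, 0.23739318549633026), 86.543212890625)
[[ 0.6052 -0.3255]
 [ 0.8421 -0.3398]
 [ 0.8555 -0.1184]
 [ 0.6185 -0.1041]]
handle [(428, 214, array([ 0.573 , -0.2161,  0.0714])), (428, 213, array([ 0.5791, -0.229 ,  0.0004])), (428, 215, array([ 0.5705, -0.2163,  0.0701])), (410, 215, array([ 0.5708, -0.1711,  0.0671])), (446, 216, array([ 0.5678, -0.2619,  0.0692]))]
z 0.025 ((0.4203932583332062, 0.00977560505270958), (0.05977332592010498, 0.08990487456321716), 82.68951416015625)
[[ 0.372  -0.0141]
 [ 0.4612 -0.0256]
 [ 0.4688  0.0337]
 [ 0.3796  0.0451]]
z 0.095 ((0.5153351426124573, -0.040040165185928345), (0.019849322736263275, 0.019795233383774757), 89.81819152832031)
[[ 0.5054 -0.0499]
 [ 0.5252 -0.05  ]
 [ 0.5253 -0.0301]
 [ 0.5055 -0.0301]]
z 0.085 ((0.7848705649375916, 0.010949252173304558), (0.0709625855088234, 0.07432521134614944), 89.76740264892578)
[[ 0.7476 -0.0244]
 [ 0.8219 -0.0247]
 [ 0.8222  0.0463]
 [ 0.7479  0.0466]]
pad [0.6336 0.0517 0.085 ] [0.6338 0.0417 0.0823] [0.6337 0.0618 0.0846]
grip ((247.21380615234375, 272.0655822753906), (30.22855567932129, 4.2353196144104), 85.2363510131836)
[[0.4655 0.2497 0.07  ]
 [0.4663 0.2391 0.07  ]
 [0.3909 0.2322 0.07  ]
 [0.3901 0.2428 0.07  ]]
[[0.4657 0.2486 0.076 ]
 [0.4666 0.238  0.076 ]
 [0.3915 0.2312 0.076 ]
 [0.3906 0.2417 0.076 ]]
```

View pics/a.png

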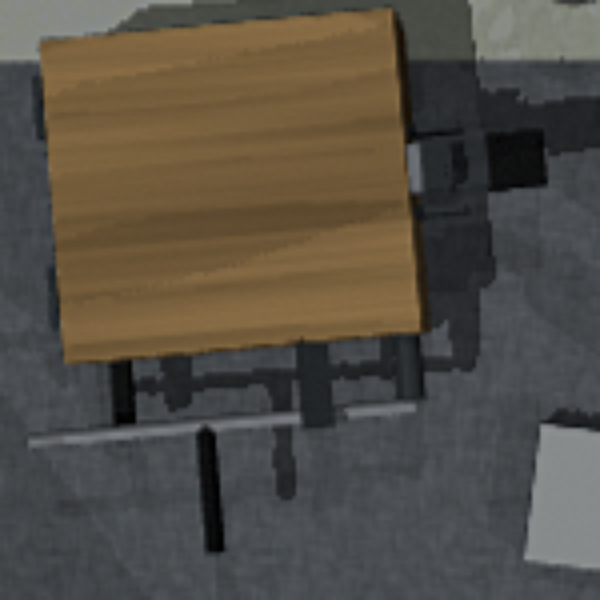

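{"api": "drive_tool", "payload": {"rows": [{"az": -0.1137, "claw": 0}, {"az": -0.1137, "claw": 0}, {"az": -0.1137, "claw": 0}, {"az": -0.1137, "claw": 0}, {"az": -0.1137, "claw": 0}, {"az": -0.1137, "claw": 0}, {"az": -0.1137, "claw": 0}, {"az": -0.1137, "claw": 0}, {"az": -0.1137, "claw": 0}, {"az": -0.1137, "claw": 0}]}}

```text
invalid input at $.rows[0]: expected keys tx, ty, tz, ax, ay, az, claw
```

{"api": "drive_tool", "payload": {"rows": [{"az": -0.1137, "claw": 0}, {"tx": -2.89, "ty": -2.2, "claw": 0}, {"tx": -2.89, "ty": -2.2, "claw": 0}, {"tx": -2.89, "ty": -2.2, "claw": 0}, {"tx": -2.89, "ty": -2.2, "claw": 0}, {"tx": -2.89, "ty": -2.2, "claw": 0}, {"tx": -2.89, "ty": -2.2, "claw": 0}, {"tx": -2.89, "ty": -2.2, "claw": 0}, {"tx": -2.89, "ty": -2.2, "claw": 0}, {"tx": -2.89, "ty": -2.2, "claw": 0}]}}

```text
invalid input at $.rows[0]: expected keys tx, ty, tz, ax, ay, az, claw
```

{"api": "drive_tool", "payload": {"rows": [{"tx": -2.89, "ty": -2.2, "claw": 0}, {"tx": -2.89, "ty": -2.2, "claw": 0}, {"tx": -2.89, "ty": -2.2, "claw": 0}, {"tx": -2.89, "ty": -2.2, "claw": 0}, {"tx": -2.89, "ty": -2.2, "claw": 0}, {"tx": -2.89, "ty": -2.2, "claw": 0}, {"tx": -2.89, "ty": -2.2, "claw": 0}, {"claw": 0}, {"claw": 0}, {"claw": 0}]}}

```text
invalid input at $.rows[0]: expected keys tx, ty, tz, ax, ay, az, claw
```

```bash
python3 - <<'E'
from h import *
s=sense();print(s["time_s"],s["tcp_pos"],s["ee_rot"],s["joints"],s["wrist_force"])
p,d=capture("wrist");cv2.imwrite("pics/w1.png",p[:,:,::-1])
X=cloud("wrist",d,(s["ee_rot"],s["tcp_pos"]))
hsv=cv2.cvtColor(p,cv2.COLOR_RGB2HSV)
m=(X[...,2]>.075)&(X[...,2]<.09)&(hsv[...,2]<40)
c=big(m);print(len(c),cv2.boundingRect(c));r=cv2.minAreaRect(cast("wrist",c,.083,(s["ee_rot"],s["tcp_pos"]))[:,:2].astype(np.float32));print(r)
E
```

```text
0.1 [ 0.2494 -0.5725  0.2216] [[-0.9169 -0.3992 -0.0009]
 [-0.3992  0.9169  0.0017]
 [ 0.0001  0.0019 -1.    ]] [-51.648   22.0859   0.3872  -0.0233 -68.4105 -14.8174] [ 0.098  -0.7174 -0.7871]Traceback (most recent call last):
  File "<stdin>", line 7, in <module>
  File "h.py", line 23, in big
    return max(cs,key=cv2.contourArea)[:,0,:]
           ~~~^^^^^^^^^^^^^^^^^^^^^^^^
ValueError: max() iterable argument is empty
```

View pics/w1.png

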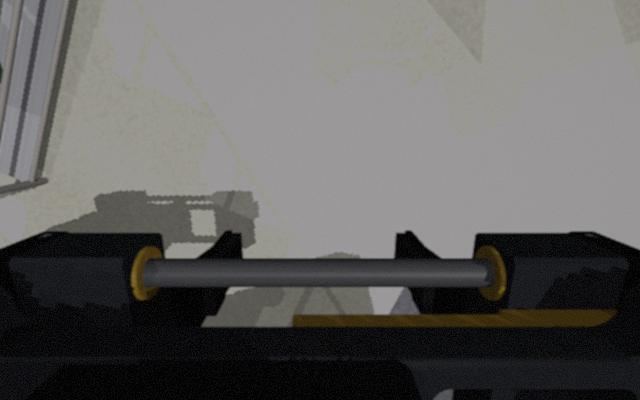

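The wrist view shows only the gripper and bare desk, because the moves were refused. Every key is required in each row, so I'm resending them in full.

{"api": "drive_tool", "payload": {"rows": [{"tx": 0, "ty": 0, "tz": 0, "ax": 0, "ay": 0, "az": -0.1137, "claw": 0}, {"tx": 0, "ty": 0, "tz": 0, "ax": 0, "ay": 0, "az": -0.1137, "claw": 0}, {"tx": 0, "ty": 0, "tz": 0, "ax": 0, "ay": 0, "az": -0.1137, "claw": 0}, {"tx": 0, "ty": 0, "tz": 0, "ax": 0, "ay": 0, "az": -0.1137, "claw": 0}, {"tx": 0, "ty": 0, "tz": 0, "ax": 0, "ay": 0, "az": -0.1137, "claw": 0}, {"tx": 0, "ty": 0, "tz": 0, "ax": 0, "ay": 0, "az": -0.1137, "claw": 0}, {"tx": 0, "ty": 0, "tz": 0, "ax": 0, "ay": 0, "az": -0.1137, "claw": 0}, {"tx": 0, "ty": 0, "tz": 0, "ax": 0, "ay": 0, "az": -0.1137, "claw": 0}, {"tx": 0, "ty": 0, "tz": 0, "ax": 0, "ay": 0, "az": -0.1137, "claw": 0}, {"tx": 0, "ty": 0, "tz": 0, "ax": 0, "ay": 0, "az": -0.1137, "claw": 0}]}}

```text
time_s: 0.98
tcp_pos: [0.2495, -0.5727, 0.2221]
ee_rot: [[-0.017, -1.0, -0.0], [-1.0, 0.017, 0.001], [-0.001, 0.0, -1.0]]
wrist_force: [0.0, -0.8, -0.1]
gripper_width: 0.327
gripper_force: 0.0
```

{"api": "drive_tool", "payload": {"rows": [{"tx": 0, "ty": 0, "tz": 0, "ax": 0, "ay": 0, "az": -0.1137, "claw": 0}, {"tx": -3.2, "ty": -2.4, "tz": 0, "ax": 0, "ay": 0, "az": 0, "claw": 0}, {"tx": -3.2, "ty": -2.4, "tz": 0, "ax": 0, "ay": 0, "az": 0, "claw": 0}, {"tx": -3.2, "ty": -2.4, "tz": 0, "ax": 0, "ay": 0, "az": 0, "claw": 0}, {"tx": -3.2, "ty": -2.4, "tz": 0, "ax": 0, "ay": 0, "az": 0, "claw": 0}, {"tx": -3.2, "ty": -2.4, "tz": 0, "ax": 0, "ay": 0, "az": 0, "claw": 0}, {"tx": -3.2, "ty": -2.4, "tz": 0, "ax": 0, "ay": 0, "az": 0, "claw": 0}, {"tx": -3.2, "ty": -2.4, "tz": 0, "ax": 0, "ay": 0, "az": 0, "claw": 0}, {"tx": -3.2, "ty": -2.4, "tz": 0, "ax": 0, "ay": 0, "az": 0, "claw": 0}, {"tx": -3.2, "ty": -2.4, "tz": 0, "ax": 0, "ay": 0, "az": 0, "claw": 0}]}}

```text
time_s: 1.82
tcp_pos: [0.4391, -0.2647, 0.2225]
ee_rot: [[0.091, -0.996, -0.0], [-0.996, -0.091, 0.0], [-0.0, 0.0, -1.0]]
wrist_force: [0.3, 0.1, -0.6]
gripper_width: 0.005
gripper_force: 0.0
```

{"api": "drive_tool", "payload": {"rows": [{"tx": -3.2, "ty": -2.4, "tz": 0, "ax": 0, "ay": 0, "az": 0, "claw": 0}, {"tx": -3.2, "ty": -2.4, "tz": 0, "ax": 0, "ay": 0, "az": 0, "claw": 0}, {"tx": -3.2, "ty": -2.4, "tz": 0, "ax": 0, "ay": 0, "az": 0, "claw": 0}, {"tx": -3.2, "ty": -2.4, "tz": 0, "ax": 0, "ay": 0, "az": 0, "claw": 0}, {"tx": -3.2, "ty": -2.4, "tz": 0, "ax": 0, "ay": 0, "az": 0, "claw": 0}, {"tx": -3.2, "ty": -2.4, "tz": 0, "ax": 0, "ay": 0, "az": 0, "claw": 0}, {"tx": 0, "ty": 0, "tz": 0, "ax": 0, "ay": 0, "az": 0, "claw": 0}, {"tx": 0, "ty": 0, "tz": 0, "ax": 0, "ay": 0, "az": 0, "claw": 0}, {"tx": 0, "ty": 0, "tz": 0, "ax": 0, "ay": 0, "az": 0, "claw": 0}]}}

```text
time_s: 2.57
tcp_pos: [0.5642, -0.0622, 0.222]
ee_rot: [[0.091, -0.996, -0.001], [-0.996, -0.091, -0.0], [-0.0, 0.001, -1.0]]
wrist_force: [0.1, -0.6, -0.3]
gripper_width: 0.004
gripper_force: 0.0
```

```bash
python3 - <<'E'
from h import *
s=sense();print(s["time_s"],s["tcp_pos"],s["ee_rot"],s["joints"],s["wrist_force"])
p,d=capture("wrist");cv2.imwrite("pics/w1.png",p[:,:,::-1])
X=cloud("wrist",d,(s["ee_rot"],s["tcp_pos"]))
hsv=cv2.cvtColor(p,cv2.COLOR_RGB2HSV)
m=(X[...,2]>.075)&(X[...,2]<.09)&(hsv[...,2]<40)
c=big(m);print(len(c),cv2.boundingRect(c));r=cv2.minAreaRect(cast("wrist",c,.083,(s["ee_rot"],s["tcp_pos"]))[:,:2].astype(np.float32));print(r)
E
```

```text
2.5667 [ 0.5642 -0.0622  0.222 ] [[ 0.0911 -0.9958 -0.0014]
 [-0.9958 -0.0911 -0.0001]
 [-0.      0.0014 -1.    ]] [ 10.0595  16.5331  -7.7791  -0.0076 -65.7693  -4.8271] [ 0.1254 -0.6195 -0.2849]Traceback (most recent call last):
  File "<stdin>", line 7, in <module>
  File "h.py", line 23, in big
    return max(cs,key=cv2.contourArea)[:,0,:]
           ~~~^^^^^^^^^^^^^^^^^^^^^^^^
ValueError: max() iterable argument is empty
```

View pics/w1.png

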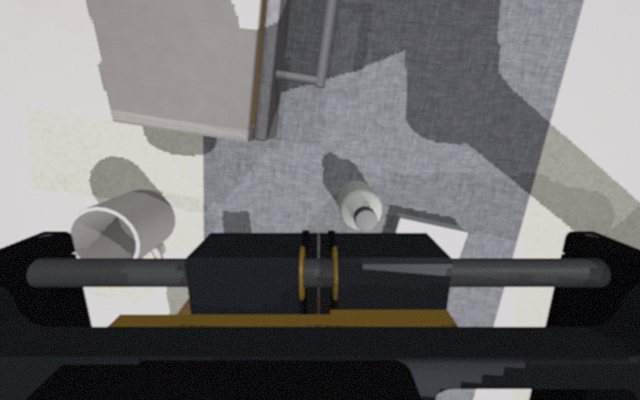

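The wrist view shows the shut fingers, with the drawer unit's front at top, the mug at (115,240), the bottle at (360,205) and the tin at (430,240). The arm has a lateral offset of about 0.16 m, so I need to see where its links lie relative to the lid before pressing.

```bash
python3 - <<'E'
from h import *
im=[]
for n in("top","scene"):
    p,d=capture(n);im.append(cv2.resize(p[:,:,::-1],(480,300)))
    X=cloud(n,d);m=(X[...,2]>.2)&(d>0)&(X[...,0]<.9)&(X[...,0]>.1)&(abs(X[...,1])<.5)
    Q=X[m]
    for x0 in np.arange(.1,.9,.1):
        q=Q[(Q[:,0]>x0)&(Q[:,0]<x0+.1)]
        if len(q):print(n,x0,len(q),q.min(0),q.max(0))
cv2.imwrite("pics/b.png",np.vstack(im))
E
```

```text
top 0.2 68 [0.2924 0.0047 0.6411] [0.3    0.1012 0.6772]
top 0.30000000000000004 5194 [0.3002 0.006  0.5917] [0.4    0.112  0.6906]
top 0.4 4288 [ 0.4    -0.1055  0.3013] [0.5    0.1498 0.6406]
top 0.5 8182 [ 0.5    -0.1031  0.3045] [0.6    0.1627 0.596 ]
top 0.6 640 [ 0.6008 -0.0908  0.3003] [ 0.6605 -0.0175  0.5842]
scene 0.4 240 [ 0.4681 -0.066   0.2917] [0.5    0.1244 0.5631]
scene 0.5 9858 [ 0.5001 -0.1023  0.2223] [0.6   0.163 0.582]
scene 0.6 3920 [ 0.6    -0.0983  0.2907] [ 0.6627 -0.0171  0.5816]
```

View pics/b.png

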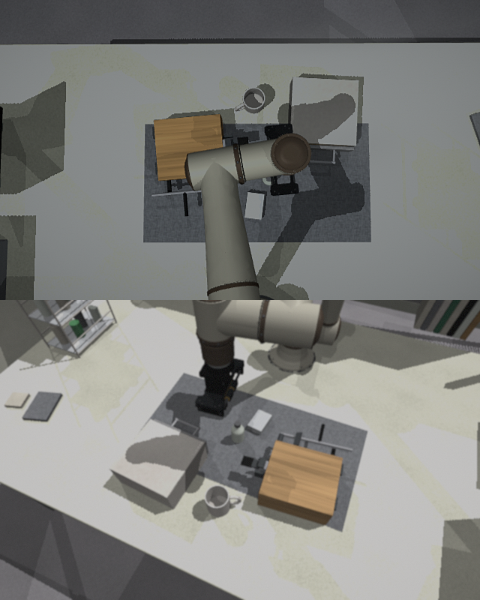

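The forearm's lateral link runs toward +y at about 0.26 m or more above the TCP, so it clears the lid while I press. For the tray I'll lean the tool. Now moving over the pad and lowering.

{"api": "drive_tool", "payload": {"rows": [{"tx": -3.29, "ty": -2.66, "tz": 0, "ax": 0, "ay": 0, "az": 0, "claw": 0}, {"tx": -3.29, "ty": -2.66, "tz": 0, "ax": 0, "ay": 0, "az": 0, "claw": 0}, {"tx": -3.29, "ty": -2.66, "tz": 0, "ax": 0, "ay": 0, "az": 0, "claw": 0}, {"tx": 0, "ty": 0, "tz": 4, "ax": 0, "ay": 0, "az": 0, "claw": 0}, {"tx": 0, "ty": 0, "tz": 4, "ax": 0, "ay": 0, "az": 0, "claw": 0}, {"tx": 0, "ty": 0, "tz": 4, "ax": 0, "ay": 0, "az": 0, "claw": 0}, {"tx": 0, "ty": 0, "tz": 0, "ax": 0, "ay": 0, "az": 0, "claw": 0}, {"tx": 0, "ty": 0, "tz": 0.7, "ax": 0, "ay": 0, "az": 0, "claw": 0}, {"tx": 0, "ty": 0, "tz": 0.7, "ax": 0, "ay": 0, "az": 0, "claw": 0}, {"tx": 0, "ty": 0, "tz": 0, "ax": 0, "ay": 0, "az": 0, "claw": 0}]}}

```text
time_s: 3.55
tcp_pos: [0.635, 0.0412, 0.09]
ee_rot: [[0.09, -0.996, 0.002], [-0.996, -0.09, 0.001], [-0.0, -0.003, -1.0]]
wrist_force: [-0.3, 0.3, 0.7]
gripper_width: 0.009
gripper_force: 0.0
```

{"api": "drive_tool", "payload": {"rows": [{"tx": 0, "ty": 0, "tz": 0.3, "ax": 0, "ay": 0, "az": 0, "claw": 0}, {"tx": 0, "ty": 0, "tz": 0.3, "ax": 0, "ay": 0, "az": 0, "claw": 0}, {"tx": 0, "ty": 0, "tz": 0.2, "ax": 0, "ay": 0, "az": 0, "claw": 0}, {"tx": 0, "ty": 0, "tz": 0.2, "ax": 0, "ay": 0, "az": 0, "claw": 0}, {"tx": 0, "ty": 0, "tz": 0, "ax": 0, "ay": 0, "az": 0, "claw": 0}, {"tx": 0, "ty": 0, "tz": 0, "ax": 0, "ay": 0, "az": 0, "claw": 0}]}}

```text
time_s: 4.05
tcp_pos: [0.635, 0.0411, 0.0797]
ee_rot: [[0.091, -0.996, 0.002], [-0.996, -0.091, -0.0], [0.001, -0.002, -1.0]]
wrist_force: [1.6, -2.9, 4.5]
gripper_width: 0.008
gripper_force: 2.3
```

{"api": "drive_tool", "payload": {"rows": [{"tx": 0, "ty": 0, "tz": 0.2, "ax": 0, "ay": 0, "az": 0, "claw": 0}, {"tx": 0, "ty": 0, "tz": 0.15, "ax": 0, "ay": 0, "az": 0, "claw": 0}, {"tx": 0, "ty": 0, "tz": 0, "ax": 0, "ay": 0, "az": 0, "claw": 0}, {"tx": 0, "ty": 0, "tz": 0, "ax": 0, "ay": 0, "az": 0, "claw": 0}]}}

```text
time_s: 4.38
tcp_pos: [0.6351, 0.0406, 0.0764]
ee_rot: [[0.091, -0.996, 0.002], [-0.996, -0.091, -0.001], [0.001, -0.002, -1.0]]
wrist_force: [0.8, -5.0, 5.7]
gripper_width: 0.006
gripper_force: 3.6
```

```bash
python3 - <<'E'
from h import *
s=sense();print(s["tcp_pos"],s["wrist_force"])
p,d=capture("scene");X=cloud("scene",d);print(X[235:250:5,400],X[225:260:10,365])
hsv=cv2.cvtColor(p,cv2.COLOR_RGB2HSV);cv2.imwrite("pics/c.png",p[:,:,::-1])
w=(hsv[...,1]>90)&(hsv[...,0]>5)&(hsv[...,0]<25);w[:150]=0;w[:,:300]=0;w[:,500:]=0
print(w.sum(),np.percentile(X[w][:,2],[2,50,98]))
E
```

```text
[0.6351 0.0406 0.0764] [ 0.7891 -4.9723  5.6998]
[[0.6534 0.2222 0.1428]
 [0.6647 0.2258 0.1421]
 [0.675  0.2294 0.1398]] [[0.6795 0.1469 0.1785]
 [0.699  0.1546 0.1733]
 [0.7192 0.1623 0.17  ]
 [0.6716 0.1594 0.0159]]
9582 [0.0134 0.1248 0.1783]
```

The lid is popping open. Retreating upward, then moving over the rod grip.

{"api": "drive_tool", "payload": {"rows": [{"tx": 0, "ty": 0, "tz": -3.5, "ax": 0, "ay": 0, "az": 0, "claw": 0}, {"tx": 0, "ty": 0, "tz": -3.5, "ax": 0, "ay": 0, "az": 0, "claw": 0}, {"tx": 0, "ty": 0, "tz": -3.5, "ax": 0, "ay": 0, "az": 0, "claw": 0}, {"tx": 0, "ty": 0, "tz": -3.5, "ax": 0, "ay": 0, "az": 0, "claw": 0}, {"tx": 0, "ty": 0, "tz": -3.5, "ax": 0, "ay": 0, "az": 0, "claw": 0}, {"tx": 0, "ty": 2.6, "tz": 0, "ax": 0, "ay": 0, "az": 0, "claw": 5}, {"tx": 0, "ty": 2.6, "tz": 0, "ax": 0, "ay": 0, "az": 0, "claw": 5}, {"tx": 0, "ty": 2.6, "tz": 0, "ax": 0, "ay": 0, "az": 0, "claw": 5}, {"tx": 0, "ty": 2.6, "tz": 0, "ax": 0, "ay": 0, "az": 0, "claw": 5}, {"tx": 0, "ty": 2.6, "tz": 0, "ax": 0, "ay": 0, "az": 0, "claw": 5}]}}

```text
time_s: 5.27
tcp_pos: [0.5027, 0.0302, 0.2491]
ee_rot: [[0.09, -0.996, -0.002], [-0.996, -0.09, 0.001], [-0.001, 0.002, -1.0]]
wrist_force: [0.1, 0.6, -0.5]
gripper_width: 0.302
gripper_force: 0.0
```

{"api": "drive_tool", "payload": {"rows": [{"tx": 0, "ty": 2.6, "tz": 0, "ax": 0, "ay": 0, "az": 0.12, "claw": 5}, {"tx": 0, "ty": 2.6, "tz": 0, "ax": 0, "ay": 0, "az": 0.12, "claw": 5}, {"tx": 0, "ty": 2.6, "tz": 0, "ax": 0, "ay": 0, "az": 0.12, "claw": 5}, {"tx": 0, "ty": 0, "tz": 0, "ax": 0, "ay": 0, "az": 0.12, "claw": 5}, {"tx": 0, "ty": 0, "tz": 0, "ax": 0, "ay": 0, "az": 0.12, "claw": 5}, {"tx": 0, "ty": 0, "tz": 0, "ax": 0, "ay": 0, "az": 0.12, "claw": 5}, {"tx": 0, "ty": 0, "tz": 0, "ax": 0, "ay": 0, "az": 0.12, "claw": 5}, {"tx": 0, "ty": 0, "tz": 0, "ax": 0, "ay": 0, "az": 0.12, "claw": 5}, {"tx": 0, "ty": 0, "tz": 0, "ax": 0, "ay": 0, "az": 0.12, "claw": 5}, {"tx": 0, "ty": 0, "tz": 0, "ax": 0, "ay": 0, "az": 0.12, "claw": 5}]}}

```text
time_s: 6.1
tcp_pos: [0.4263, 0.0326, 0.2493]
ee_rot: [[-0.898, -0.44, -0.002], [-0.44, 0.898, 0.001], [0.001, 0.002, -1.0]]
wrist_force: [-0.9, -0.0, 0.2]
gripper_width: 0.576
gripper_force: 0.0
```

{"api": "drive_tool", "payload": {"rows": [{"tx": 0, "ty": 0, "tz": 0, "ax": 0, "ay": 0, "az": 0.12, "claw": 5}, {"tx": 0, "ty": 0, "tz": 0, "ax": 0, "ay": 0, "az": 0.12, "claw": 5}, {"tx": 0, "ty": 0, "tz": 0, "ax": 0, "ay": 0, "az": 0.12, "claw": 5}, {"tx": 0, "ty": 0, "tz": 0, "ax": 0, "ay": 0, "az": 0, "claw": 5}]}}

```text
time_s: 6.43
tcp_pos: [0.4263, 0.0325, 0.2493]
ee_rot: [[-0.995, -0.099, -0.002], [-0.099, 0.995, 0.001], [0.002, 0.001, -1.0]]
wrist_force: [0.3, -0.0, -0.8]
gripper_width: 0.579
gripper_force: 0.0
```

```bash
cat >> h.py <<'E'
C=np.array([.618,.2266]);YC=np.radians(5.2)
def c2w(x,y,z):
    c,s=np.cos(YC),np.sin(YC);return np.array([C[0]+c*x-s*y,C[1]+s*x+c*y,z])
def to(target):
    s=sense();print("t",round(s["time_s"],2),"tcp",s["tcp_pos"],"F",s["wrist_force"],"cm in tool:",s["ee_rot"].T@(np.asarray(target)-s["tcp_pos"])*100)
    return s
E
python3 - <<'E'
from h import *
s=to(c2w(-.213,.030,.051));R=s["ee_rot"];print(R,s["joints"])
p,d=capture("scene");X=cloud("scene",d);cv2.imwrite("pics/d.png",p[:,:,::-1])
E
```

```text
t 6.43 tcp [0.4263 0.0325 0.2493] F [ 0.278  -0.0094 -0.775 ] cm in tool: [ 0.2425 20.5769 19.8532]
[[-0.9951 -0.0994 -0.0017]
 [-0.0994  0.9951  0.0008]
 [ 0.0016  0.0009 -1.    ]] [  26.2425    1.1087  -22.5657   -0.0895  -66.3919 -110.5043]
```

View pics/d.png

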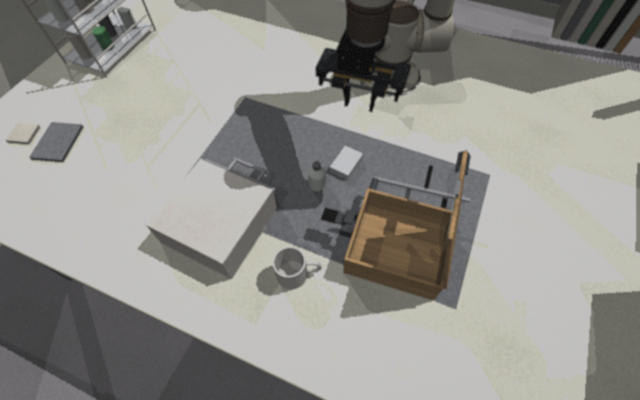

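The scene view shows the lid standing open (edge near (460,160)) with the rod still stowed and its grip near (428,178). Next I'll grasp the grip bar.

{"api": "drive_tool", "payload": {"rows": [{"tx": 0.04, "ty": 3.43, "tz": 0, "ax": 0, "ay": 0, "az": 0, "claw": 5}, {"tx": 0.04, "ty": 3.43, "tz": 0, "ax": 0, "ay": 0, "az": 0, "claw": 5}, {"tx": 0.04, "ty": 3.43, "tz": 0, "ax": 0, "ay": 0, "az": 0, "claw": 5}, {"tx": 0.04, "ty": 3.43, "tz": 0, "ax": 0, "ay": 0, "az": 0, "claw": 5}, {"tx": 0.04, "ty": 3.43, "tz": 0, "ax": 0, "ay": 0, "az": 0, "claw": 5}, {"tx": 0.04, "ty": 3.43, "tz": 0, "ax": 0, "ay": 0, "az": 0, "claw": 5}, {"tx": 0, "ty": 0, "tz": 3.5, "ax": 0, "ay": 0, "az": 0, "claw": 5}, {"tx": 0, "ty": 0, "tz": 3.5, "ax": 0, "ay": 0, "az": 0, "claw": 5}, {"tx": 0, "ty": 0, "tz": 3.5, "ax": 0, "ay": 0, "az": 0, "claw": 5}, {"tx": 0, "ty": 0, "tz": 3, "ax": 0, "ay": 0, "az": 0, "claw": 5}]}}

```text
time_s: 7.32
tcp_pos: [0.4027, 0.2364, 0.1129]
ee_rot: [[-0.994, -0.105, -0.002], [-0.105, 0.994, -0.0], [0.002, -0.0, -1.0]]
wrist_force: [0.2, -0.1, 0.2]
gripper_width: 0.573
gripper_force: 0.0
```

{"api": "drive_tool", "payload": {"rows": [{"tx": 0, "ty": 0, "tz": 0, "ax": 0, "ay": 0, "az": 0, "claw": 5}, {"tx": 0, "ty": 0, "tz": 0, "ax": 0, "ay": 0, "az": 0, "claw": 5}]}}

```text
time_s: 7.48
tcp_pos: [0.4033, 0.2361, 0.1143]
ee_rot: [[-0.995, -0.104, -0.002], [-0.104, 0.995, -0.003], [0.003, -0.003, -1.0]]
wrist_force: [0.1, 0.7, 0.7]
gripper_width: 0.573
gripper_force: 0.0
```

```bash
python3 - <<'E'
from h import *
s=to(c2w(-.213,.030,.051));print(s["joints"])
p,d=capture("wrist");cv2.imwrite("pics/e.png",p[:,:,::-1])
E
```

```text
t 7.48 tcp [0.4033 0.2361 0.1143] F [0.0541 0.7079 0.7387] cm in tool: [-0.0161  0.1294  6.3266]
[  50.3446   13.6106  -29.6239    0.0098  -46.982  -134.4015]
```

View pics/e.png

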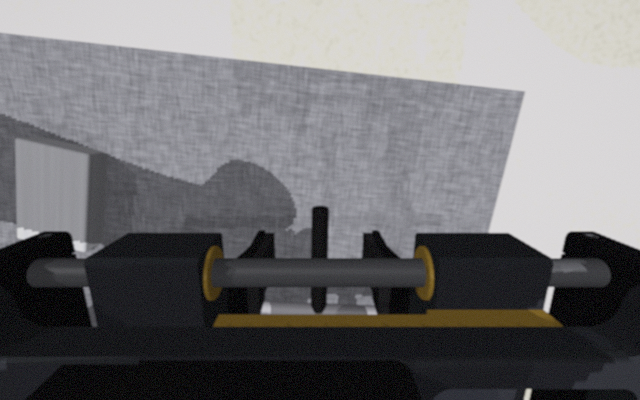

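The bar appears at u≈320, centred between the fingers. Descending and gripping.

{"api": "drive_tool", "payload": {"rows": [{"tx": 0, "ty": 0.1, "tz": 3.2, "ax": 0, "ay": 0, "az": 0, "claw": 5}, {"tx": 0, "ty": 0, "tz": 3.1, "ax": 0, "ay": 0, "az": 0, "claw": 5}, {"tx": 0, "ty": 0, "tz": 0, "ax": 0, "ay": 0, "az": 0, "claw": 0.5}, {"tx": 0, "ty": 0, "tz": 0, "ax": 0, "ay": 0, "az": 0, "claw": 0.5}, {"tx": 0, "ty": 0, "tz": 0, "ax": 0, "ay": 0, "az": 0, "claw": 0.5}, {"tx": 0, "ty": 0, "tz": 0, "ax": 0, "ay": 0, "az": 0, "claw": 0.5}, {"tx": 0, "ty": 0, "tz": 0, "ax": 0, "ay": 0, "az": 0, "claw": 0.5}, {"tx": 0, "ty": 0, "tz": 0, "ax": 0, "ay": 0, "az": 0, "claw": 0.5}]}}

```text
time_s: 8.2
tcp_pos: [0.4044, 0.2383, 0.0535]
ee_rot: [[-0.995, -0.102, 0.002], [-0.102, 0.995, 0.002], [-0.002, 0.002, -1.0]]
wrist_force: [-0.1, 1.0, -0.5]
gripper_width: 0.21
gripper_force: 0.0
```

```bash
python3 - <<'E'
from h import *
s=to([0,0,0])
# arc steps about pivot in tool: y_case = tool y, z up = -tool z
a=np.linspace(0,.76,13);y=.130*np.cos(a)*100;z=.130*np.sin(a)*100
print(np.c_[np.diff(y),-np.diff(z)].round(2))
E
```

```text
t 8.2 tcp [0.4044 0.2383 0.0535] F [-0.1052  1.0449 -0.5096] cm in tool: [ 42.6591 -19.61     5.2099]
[[-0.03 -0.82]
 [-0.08 -0.82]
 [-0.13 -0.81]
 [-0.18 -0.8 ]
 [-0.23 -0.79]
 [-0.28 -0.77]
 [-0.33 -0.75]
 [-0.38 -0.73]
 [-0.42 -0.71]
 [-0.47 -0.68]
 [-0.51 -0.65]
 [-0.55 -0.61]]
```

{"api": "drive_tool", "payload": {"rows": [{"tx": 0, "ty": 0, "tz": 0, "ax": 0, "ay": 0, "az": 0, "claw": 0.5}, {"tx": 0, "ty": 0, "tz": 0, "ax": 0, "ay": 0, "az": 0, "claw": 0.5}, {"tx": 0, "ty": 0, "tz": 0, "ax": 0, "ay": 0, "az": 0, "claw": 0.5}, {"tx": 0, "ty": -0.03, "tz": -0.82, "ax": 0, "ay": 0, "az": 0, "claw": 0.5}, {"tx": 0, "ty": -0.08, "tz": -0.82, "ax": 0, "ay": 0, "az": 0, "claw": 0.5}, {"tx": 0, "ty": 0, "tz": 0, "ax": 0, "ay": 0, "az": 0, "claw": 0.5}]}}

```text
time_s: 8.7
tcp_pos: [0.4043, 0.235, 0.0693]
ee_rot: [[-0.995, -0.101, 0.0], [-0.101, 0.995, -0.002], [-0.0, -0.002, -1.0]]
wrist_force: [5.3, -7.1, -1.4]
gripper_width: 0.123
gripper_force: 29.7
```

{"api": "drive_tool", "payload": {"rows": [{"tx": 0, "ty": -0.13, "tz": -0.81, "ax": 0, "ay": 0, "az": 0, "claw": 0.5}, {"tx": 0, "ty": -0.18, "tz": -0.8, "ax": 0, "ay": 0, "az": 0, "claw": 0.5}, {"tx": 0, "ty": -0.23, "tz": -0.79, "ax": 0, "ay": 0, "az": 0, "claw": 0.5}, {"tx": 0, "ty": -0.28, "tz": -0.77, "ax": 0, "ay": 0, "az": 0, "claw": 0.5}, {"tx": 0, "ty": -0.33, "tz": -0.75, "ax": 0, "ay": 0, "az": 0, "claw": 0.5}, {"tx": 0, "ty": 0, "tz": 0, "ax": 0, "ay": 0, "az": 0, "claw": 0.5}]}}

```text
time_s: 9.2
tcp_pos: [0.4053, 0.2209, 0.1075]
ee_rot: [[-0.995, -0.101, -0.001], [-0.101, 0.995, -0.006], [0.001, -0.006, -1.0]]
wrist_force: [11.2, -12.6, -7.4]
gripper_width: 0.119
gripper_force: 30.1
```

{"api": "drive_tool", "payload": {"rows": [{"tx": 0, "ty": -0.38, "tz": -0.73, "ax": 0, "ay": 0, "az": 0, "claw": 0.5}, {"tx": 0, "ty": -0.42, "tz": -0.71, "ax": 0, "ay": 0, "az": 0, "claw": 0.5}, {"tx": 0, "ty": -0.47, "tz": -0.68, "ax": 0, "ay": 0, "az": 0, "claw": 0.5}, {"tx": 0, "ty": 0, "tz": 0, "ax": 0, "ay": 0, "az": 0, "claw": 0.5}]}}

```text
time_s: 9.53
tcp_pos: [0.4065, 0.2068, 0.1273]
ee_rot: [[-0.995, -0.1, -0.002], [-0.1, 0.995, -0.009], [0.003, -0.009, -1.0]]
wrist_force: [17.4, -15.1, -15.1]
gripper_width: 0.11
gripper_force: 30.6
```

```bash
python3 - <<'E'
from h import *
s=to(c2w(-.213,-.0031,.1567-.019))
print(s["joints"])
p,d=capture("scene");cv2.imwrite("pics/f.png",cv2.resize(p[100:260,300:500,::-1],(800,600)))
E
```

```text
t 9.53 tcp [0.4065 0.2068 0.1273] F [ 17.4053 -15.1227 -15.1163] cm in tool: [ 0.0601 -0.2642 -1.0415]
[  47.6703   11.6179  -30.1492    0.3586  -48.6877 -132.157 ]
```

View pics/f.png

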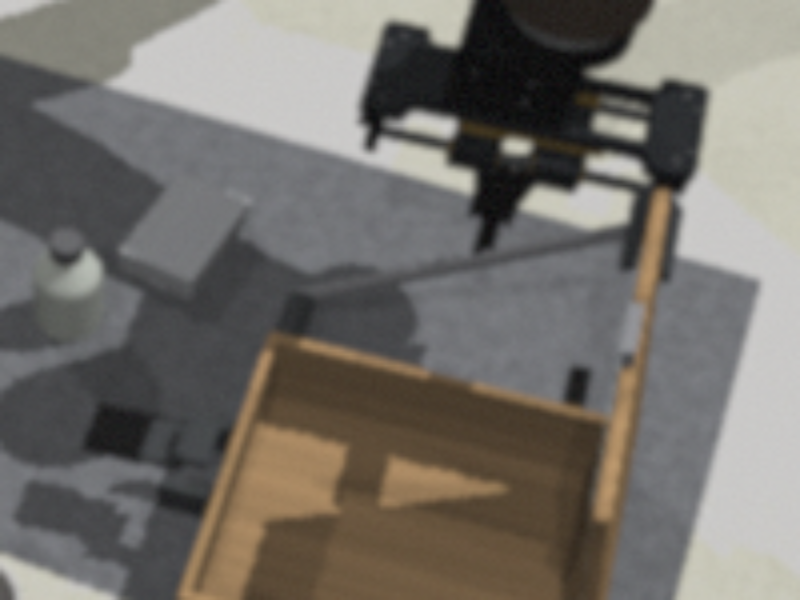

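The rod is swinging up freely (its tip near (630,235), close to the socket). Side forces are building up, so I'll open the fingers to relax, recentre on the bar and regrip. The rod holds its own angle.

{"api": "drive_tool", "payload": {"rows": [{"tx": 0, "ty": 0, "tz": 0, "ax": 0, "ay": 0, "az": 0, "claw": 3}, {"tx": 0, "ty": 0, "tz": 0, "ax": 0, "ay": 0, "az": 0, "claw": 3}, {"tx": 0, "ty": 0, "tz": 0, "ax": 0, "ay": 0, "az": 0, "claw": 3}, {"tx": 0, "ty": 0, "tz": 0, "ax": 0, "ay": 0, "az": 0, "claw": 3}, {"tx": 0, "ty": 0, "tz": 0, "ax": 0, "ay": 0, "az": 0, "claw": 3}]}}

```text
time_s: 10.0
tcp_pos: [0.4064, 0.2131, 0.1293]
ee_rot: [[-0.995, -0.102, 0.001], [-0.102, 0.995, 0.001], [-0.001, 0.001, -1.0]]
wrist_force: [0.3, 0.1, 0.3]
gripper_width: 0.328
gripper_force: 0.0
```

```bash
python3 - <<'E'
from h import *
s=to(c2w(-.213,-.0031,.1567-.019))
p,d=capture("wrist");cv2.imwrite("pics/g.png",p[:,:,::-1])
g=p[215:300,285:355].astype(int).max(2);m=g<25
R,t=s["ee_rot"],s["tcp_pos"]
X=cloud("wrist",d,(R,t))
for v in (212,220,228,300):
    r=d[v,260:390];j=260+np.where((r>0)&(r<np.median(r)-.03))[0]
    print(v,j.min() if len(j) else None,j.max() if len(j) else None, X[v,int(j.mean())] if len(j) else None)
p,d=capture("scene");X=cloud("scene",d)
E
```

```text
t 10.0 tcp [0.4064 0.2131 0.1293] F [0.3368 0.0505 0.2504] cm in tool: [ 0.1141 -0.8787 -0.8441]
212 None None None
220 None None None
228 None None None
300 260 389 [0.4079 0.2315 0.1782]
```

View pics/g.png

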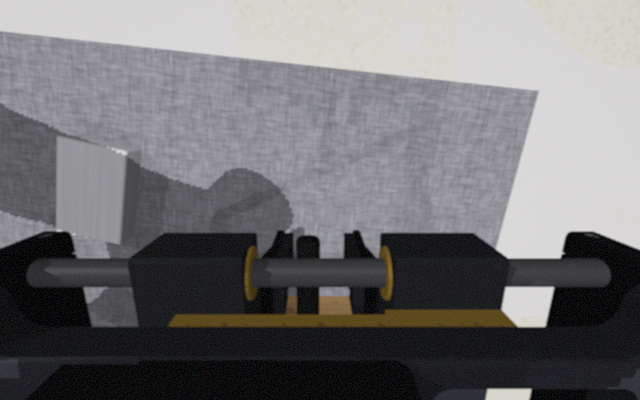

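The bar sits at u≈308, left of the finger midpoint at u≈318, so I'm about 5 mm too far in +y. Correcting and regripping for the last ~0.05 rad.

{"api": "drive_tool", "payload": {"rows": [{"tx": 0, "ty": -0.5, "tz": -0.4, "ax": 0, "ay": 0, "az": 0, "claw": 3}, {"tx": 0, "ty": 0, "tz": 0, "ax": 0, "ay": 0, "az": 0, "claw": 0.5}, {"tx": 0, "ty": 0, "tz": 0, "ax": 0, "ay": 0, "az": 0, "claw": 0.5}, {"tx": 0, "ty": 0, "tz": 0, "ax": 0, "ay": 0, "az": 0, "claw": 0.5}, {"tx": 0, "ty": 0, "tz": 0, "ax": 0, "ay": 0, "az": 0, "claw": 0.5}, {"tx": 0, "ty": 0, "tz": 0, "ax": 0, "ay": 0, "az": 0, "claw": 0.5}, {"tx": 0, "ty": -0.2, "tz": -0.25, "ax": 0, "ay": 0, "az": 0, "claw": 0.5}, {"tx": 0, "ty": 0, "tz": 0, "ax": 0, "ay": 0, "az": 0, "claw": 0.5}]}}

```text
time_s: 10.77
tcp_pos: [0.407, 0.2056, 0.1355]
ee_rot: [[-0.995, -0.101, 0.0], [-0.101, 0.995, 0.001], [-0.0, 0.001, -1.0]]
wrist_force: [-1.3, 1.5, 0.8]
gripper_width: 0.123
gripper_force: 30.0
```

{"api": "drive_tool", "payload": {"rows": [{"tx": 0, "ty": -0.2, "tz": -0.25, "ax": 0, "ay": 0, "az": 0, "claw": 0.5}, {"tx": 0, "ty": 0, "tz": 0, "ax": 0, "ay": 0, "az": 0, "claw": 0.5}, {"tx": 0, "ty": 0, "tz": 0, "ax": 0, "ay": 0, "az": 0, "claw": 0.5}]}}

```text
time_s: 11.02
tcp_pos: [0.4072, 0.2035, 0.1382]
ee_rot: [[-0.995, -0.101, 0.0], [-0.101, 0.995, 0.0], [-0.0, 0.0, -1.0]]
wrist_force: [-1.3, 1.5, 0.7]
gripper_width: 0.128
gripper_force: 30.0
```

{"api": "drive_tool", "payload": {"rows": [{"tx": 0, "ty": -0.15, "tz": -0.17, "ax": 0, "ay": 0, "az": 0, "claw": 0.5}, {"tx": 0, "ty": 0, "tz": 0, "ax": 0, "ay": 0, "az": 0, "claw": 0.5}, {"tx": 0, "ty": -0.15, "tz": -0.17, "ax": 0, "ay": 0, "az": 0, "claw": 0.5}, {"tx": 0, "ty": 0, "tz": 0, "ax": 0, "ay": 0, "az": 0, "claw": 0.5}, {"tx": 0, "ty": 0, "tz": 0, "ax": 0, "ay": 0, "az": 0, "claw": 0.5}]}}

```text
time_s: 11.43
tcp_pos: [0.4072, 0.2028, 0.1391]
ee_rot: [[-0.995, -0.1, -0.0], [-0.1, 0.995, 0.005], [-0.0, 0.005, -1.0]]
wrist_force: [-0.0, 11.5, -15.0]
gripper_width: 0.126
gripper_force: 30.0
```

```bash
python3 - <<'E'
from h import *
s=to(c2w(-.213,-.0031,.1567-.019))
p,d=capture("scene");cv2.imwrite("pics/i.png",cv2.resize(p[130:250,360:520,::-1],(800,600),interpolation=cv2.INTER_CUBIC))
E
```

```text
t 11.43 tcp [0.4072 0.2028 0.1391] F [ -0.0409  11.4726 -14.9693] cm in tool: [0.0917 0.1491 0.1442]
```

View pics/i.png

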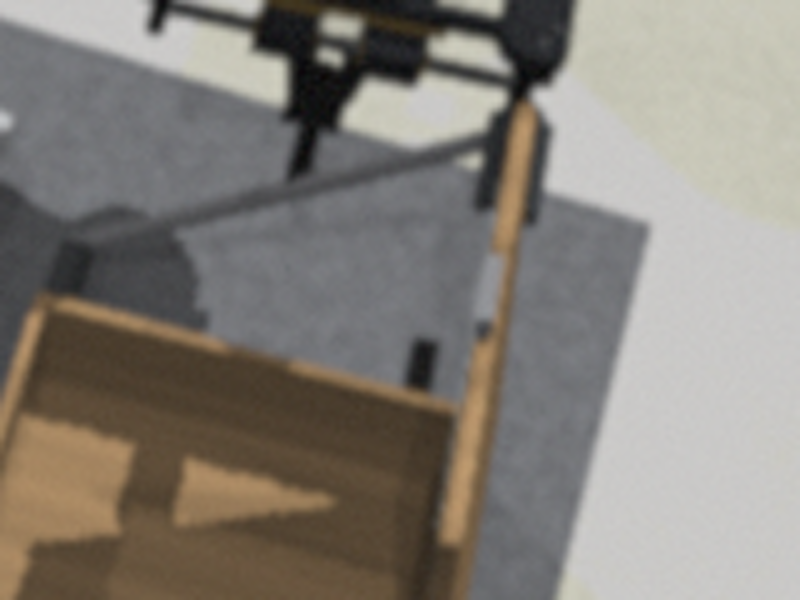

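The rod tip is at the dark bracket near (490,140) and the force rose to ~19 N against the stop, so the rod is home in the socket. Relaxing, releasing, retreating, and going to the drawer handle.

{"api": "drive_tool", "payload": {"rows": [{"tx": 0, "ty": 0.13, "tz": 0.15, "ax": 0, "ay": 0, "az": 0, "claw": 0.5}, {"tx": 0, "ty": 0, "tz": 0, "ax": 0, "ay": 0, "az": 0, "claw": 3}, {"tx": 0, "ty": 0, "tz": 0, "ax": 0, "ay": 0, "az": 0, "claw": 3}, {"tx": 0, "ty": 0, "tz": 0, "ax": 0, "ay": 0, "az": 0, "claw": 3}, {"tx": 0, "ty": 0, "tz": 0, "ax": 0, "ay": 0, "az": 0, "claw": 3}, {"tx": 0, "ty": 0, "tz": -3, "ax": 0, "ay": 0, "az": 0, "claw": 3}, {"tx": 0, "ty": 0, "tz": -3, "ax": 0, "ay": 0, "az": 0, "claw": 3}, {"tx": 0, "ty": 0, "tz": -3.5, "ax": 0, "ay": 0, "az": 0, "claw": 3}, {"tx": 0, "ty": 0, "tz": -3, "ax": 0, "ay": 0, "az": 0, "claw": 3}]}}

```text
time_s: 12.23
tcp_pos: [0.4075, 0.2011, 0.2671]
ee_rot: [[-0.995, -0.101, 0.001], [-0.101, 0.995, -0.0], [-0.001, -0.0, -1.0]]
wrist_force: [0.7, 0.9, 0.0]
gripper_width: 0.344
gripper_force: 0.0
```

{"api": "drive_tool", "payload": {"rows": [{"tx": -1.11, "ty": -3.91, "tz": 0, "ax": 0, "ay": 0, "az": 0, "claw": 3}, {"tx": -1.11, "ty": -3.91, "tz": 0, "ax": 0, "ay": 0, "az": 0, "claw": 3}, {"tx": -1.11, "ty": -3.91, "tz": 0, "ax": 0, "ay": 0, "az": 0, "claw": 3}, {"tx": -1.11, "ty": -3.91, "tz": 0, "ax": 0, "ay": 0, "az": 0, "claw": 3}, {"tx": -1.11, "ty": -3.91, "tz": 0, "ax": 0, "ay": 0, "az": 0, "claw": 3}, {"tx": -1.11, "ty": -3.91, "tz": 0, "ax": 0, "ay": 0, "az": 0, "claw": 3}, {"tx": -1.11, "ty": -3.91, "tz": 0, "ax": 0, "ay": 0, "az": 0, "claw": 3}, {"tx": -1.11, "ty": -3.91, "tz": 0, "ax": 0, "ay": 0, "az": 0, "claw": 3}, {"tx": -1.11, "ty": -3.91, "tz": 0, "ax": 0, "ay": 0, "az": 0, "claw": 3}, {"tx": 0, "ty": 0, "tz": 0, "ax": 0, "ay": 0, "az": -0.1175, "claw": 3}]}}

```text
time_s: 13.07
tcp_pos: [0.5435, -0.1442, 0.2639]
ee_rot: [[-0.977, -0.212, -0.001], [-0.212, 0.977, -0.002], [0.002, -0.002, -1.0]]
wrist_force: [0.2, 0.4, 0.2]
gripper_width: 0.343
gripper_force: 0.0
```

{"api": "drive_tool", "payload": {"rows": [{"tx": 0, "ty": 0, "tz": 0, "ax": 0, "ay": 0, "az": -0.1175, "claw": 3}, {"tx": 0, "ty": 0, "tz": 0, "ax": 0, "ay": 0, "az": -0.1175, "claw": 3}, {"tx": 0, "ty": 0, "tz": 0, "ax": 0, "ay": 0, "az": -0.1175, "claw": 3}, {"tx": 0, "ty": 0, "tz": 0, "ax": 0, "ay": 0, "az": -0.1175, "claw": 3}, {"tx": 0, "ty": 0, "tz": 0, "ax": 0, "ay": 0, "az": -0.1175, "claw": 3}, {"tx": 0, "ty": 0, "tz": 0, "ax": 0, "ay": 0, "az": -0.1175, "claw": 3}, {"tx": 0, "ty": 0, "tz": 0, "ax": 0, "ay": 0, "az": -0.1175, "claw": 3}, {"tx": 0, "ty": 0, "tz": 0, "ax": 0, "ay": 0, "az": -0.1175, "claw": 3}, {"tx": 0, "ty": 0, "tz": 0, "ax": 0, "ay": 0, "az": -0.1175, "claw": 3}, {"tx": 0, "ty": 0, "tz": 0, "ax": 0, "ay": 0, "az": -0.1175, "claw": 3}]}}

```text
time_s: 13.9
tcp_pos: [0.5419, -0.1387, 0.2648]
ee_rot: [[-0.171, -0.985, -0.001], [-0.985, 0.171, -0.0], [0.001, 0.001, -1.0]]
wrist_force: [0.3, 0.4, 0.1]
gripper_width: 0.347
gripper_force: 0.0
```

```bash
python3 - <<'E'
from h import *
s=to([.572,-.2127,.047]);R,t=s["ee_rot"],s["tcp_pos"];print(R,s["joints"])
p,d=capture("top");X=cloud("top",d)
for v in range(160,240,8):
  print(v,X[v,212:245:4,2].round(3))
# handle & rod check
p,d=capture("scene");X=cloud("scene",d);v,u=np.mgrid[:400,:640]
for nm in [("handle",(X[...,2]>.055)&(X[...,2]<.085)&(X[...,0]>.54)&(X[...,0]<.595)&(X[...,1]<-.13)&(X[...,1]>-.3))]:
    Q=X[nm[1]];print(nm[0],len(Q),Q.min(0),Q.max(0),np.median(Q,0)); print(np.polyfit(Q[:,1],Q[:,0],1))
L=(X[...,2]>.25)&(X[...,1]>.15)&(X[...,0]>.5);print("lid top",X[L].max(0))
np.save("s1.npy",X);cv2.imwrite("pics/s1.png",p[:,:,::-1])
E
```

```text
t 13.9 tcp [ 0.5419 -0.1387  0.2648] F [0.261  0.4487 0.102 ] cm in tool: [ 6.7633 -4.2426 21.7832]
[[-0.1706 -0.9853 -0.0007]
 [-0.9853  0.1706 -0.0004]
 [ 0.0006  0.0006 -1.    ]] [  2.2538  14.0763  -4.9232   0.025  -71.0416 -12.0875]
160 [0.084 0.082 0.086 0.088 0.088 0.077 0.074 0.074 0.067]
168 [0.039 0.015 0.02  0.019 0.015 0.02  0.019 0.015 0.017]
176 [0.051 0.015 0.018 0.014 0.019 0.014 0.015 0.019 0.018]
184 [0.053 0.015 0.018 0.016 0.018 0.016 0.016 0.016 0.019]
192 [0.056 0.02  0.019 0.011 0.014 0.015 0.015 0.012 0.014]
200 [0.068 0.021 0.015 0.012 0.015 0.016 0.018 0.016 0.018]
208 [0.071 0.029 0.021 0.014 0.015 0.014 0.015 0.018 0.022]
216 [0.078 0.039 0.017 0.014 0.018 0.014 0.011 0.019 0.019]
224 [0.084 0.04  0.016 0.019 0.019 0.016 0.013 0.014 0.018]
232 [0.084 0.053 0.017 0.018 0.016 0.012 0.02  0.016 0.015]
handle 164 [ 0.5645 -0.2632  0.0619] [ 0.5939 -0.1631  0.0735] [ 0.5738 -0.2127  0.0688]
[0.0336 0.5824]
lid top [1.066  0.3172 0.9005]
```

{"api": "drive_tool", "payload": {"rows": [{"tx": 0, "ty": 0, "tz": 0, "ax": 0, "ay": 0, "az": -0.111, "claw": 3}, {"tx": 3.63, "ty": -1.73, "tz": 0, "ax": 0, "ay": 0, "az": 0, "claw": 3}, {"tx": 3.63, "ty": -1.73, "tz": 0, "ax": 0, "ay": 0, "az": 0, "claw": 3}, {"tx": 0, "ty": 0, "tz": 4, "ax": 0, "ay": 0, "az": 0, "claw": 3}, {"tx": 0, "ty": 0, "tz": 4, "ax": 0, "ay": 0, "az": 0, "claw": 3}, {"tx": 0, "ty": 0, "tz": 4, "ax": 0, "ay": 0, "az": 0, "claw": 3}, {"tx": 0, "ty": 0, "tz": 3.2, "ax": 0, "ay": 0, "az": 0, "claw": 3}, {"tx": 0, "ty": 0, "tz": 0, "ax": 0, "ay": 0, "az": 0, "claw": 3}, {"tx": 0, "ty": 0, "tz": 0, "ax": 0, "ay": 0, "az": 0, "claw": 3}]}}

```text
time_s: 14.75
tcp_pos: [0.5713, -0.2133, 0.1117]
ee_rot: [[-0.068, -0.998, -0.004], [-0.998, 0.068, -0.0], [0.001, 0.004, -1.0]]
wrist_force: [-0.0, -0.4, 1.3]
gripper_width: 0.342
gripper_force: 0.0
```

```bash
python3 - <<'E'
from h import *
s=to([.572,-.2127,.047]);print(s["ee_rot"])
p,d=capture("wrist");g=cv2.cvtColor(p,cv2.COLOR_RGB2GRAY)
X=cloud("wrist",d,(s["ee_rot"],s["tcp_pos"]))
m=(X[...,2]>.058)&(X[...,2]<.078)&(d>0);m[235:]=0
Q=X[m];print(m.sum())
for a in np.arange(-.29,-.15,.02):
    q=Q[(Q[:,1]>a)&(Q[:,1]<a+.02)]
    if len(q):print(a,q[:,0].min(),q[:,0].max(),len(q))
cv2.imwrite("pics/j.png",p[:,:,::-1])
E
```

```text
t 14.75 tcp [ 0.5713 -0.2133  0.1117] F [-0.0387 -0.4069  1.2959] cm in tool: [-0.068  -0.0936  6.4739]
[[-0.0675 -0.9977 -0.004 ]
 [-0.9977  0.0675 -0.0004]
 [ 0.0007  0.004  -1.    ]]
2955
-0.29 0.6088296961735336 0.6103928285399982 194
-0.26999999999999996 0.562763403970851 0.6116478958949689 1137
-0.24999999999999994 0.5636385334333789 0.6126581080130514 575
-0.22999999999999993 0.5648094561896254 0.613753504168322 536
-0.2099999999999999 0.5660080535220023 0.6140723254167759 110
```

{"api": "drive_tool", "payload": {"rows": [{"tx": 0, "ty": 0.07, "tz": 3.3, "ax": 0, "ay": 0, "az": 0, "claw": 3}, {"tx": 0, "ty": 0, "tz": 3.15, "ax": 0, "ay": 0, "az": 0, "claw": 3}, {"tx": 0, "ty": 0, "tz": 0, "ax": 0, "ay": 0, "az": 0, "claw": 0.4}, {"tx": 0, "ty": 0, "tz": 0, "ax": 0, "ay": 0, "az": 0, "claw": 0.4}, {"tx": 0, "ty": 0, "tz": 0, "ax": 0, "ay": 0, "az": 0, "claw": 0.4}, {"tx": 0, "ty": 0, "tz": 0, "ax": 0, "ay": 0, "az": 0, "claw": 0.4}, {"tx": 0, "ty": 0, "tz": 0, "ax": 0, "ay": 0, "az": 0, "claw": 0.4}, {"tx": 0, "ty": 0, "tz": 0, "ax": 0, "ay": 0, "az": 0, "claw": 0.4}]}}

```text
time_s: 15.47
tcp_pos: [0.5729, -0.2133, 0.0512]
ee_rot: [[-0.065, -0.998, 0.004], [-0.998, 0.065, -0.001], [0.001, -0.004, -1.0]]
wrist_force: [-1.5, 0.7, 7.3]
gripper_width: 0.105
gripper_force: 30.0
```

{"api": "drive_tool", "payload": {"rows": [{"tx": 0, "ty": 0.4, "tz": 0, "ax": 0, "ay": 0, "az": 0, "claw": 0.4}, {"tx": 0, "ty": 0.8, "tz": 0, "ax": 0, "ay": 0, "az": 0, "claw": 0.4}, {"tx": 0, "ty": 1.1, "tz": 0, "ax": 0, "ay": 0, "az": 0, "claw": 0.4}, {"tx": 0, "ty": 1.1, "tz": 0, "ax": 0, "ay": 0, "az": 0, "claw": 0.4}, {"tx": 0, "ty": 1.1, "tz": 0, "ax": 0, "ay": 0, "az": 0, "claw": 0.4}, {"tx": 0, "ty": 1.1, "tz": 0, "ax": 0, "ay": 0, "az": 0, "claw": 0.4}, {"tx": 0, "ty": 1.1, "tz": 0, "ax": 0, "ay": 0, "az": 0, "claw": 0.4}, {"tx": 0, "ty": 1.1, "tz": 0, "ax": 0, "ay": 0, "az": 0, "claw": 0.4}, {"tx": 0, "ty": 1.1, "tz": 0, "ax": 0, "ay": 0, "az": 0, "claw": 0.4}, {"tx": 0, "ty": 1.1, "tz": 0, "ax": 0, "ay": 0, "az": 0, "claw": 0.4}]}}

```text
time_s: 16.3
tcp_pos: [0.4748, -0.2075, 0.0511]
ee_rot: [[-0.064, -0.998, 0.009], [-0.998, 0.064, -0.003], [0.002, -0.009, -1.0]]
wrist_force: [1.5, -4.1, 8.2]
gripper_width: 0.105
gripper_force: 30.0
```

{"api": "drive_tool", "payload": {"rows": [{"tx": 0, "ty": 1.1, "tz": 0, "ax": 0, "ay": 0, "az": 0, "claw": 0.4}, {"tx": 0, "ty": 1.1, "tz": 0, "ax": 0, "ay": 0, "az": 0, "claw": 0.4}, {"tx": 0, "ty": 1.1, "tz": 0, "ax": 0, "ay": 0, "az": 0, "claw": 0.4}, {"tx": 0, "ty": 1.1, "tz": 0, "ax": 0, "ay": 0, "az": 0, "claw": 0.4}, {"tx": 0, "ty": 0.8, "tz": 0, "ax": 0, "ay": 0, "az": 0, "claw": 0.4}, {"tx": 0, "ty": 0.5, "tz": 0, "ax": 0, "ay": 0, "az": 0, "claw": 0.4}, {"tx": 0, "ty": 0.3, "tz": 0, "ax": 0, "ay": 0, "az": 0, "claw": 0.4}, {"tx": 0, "ty": 0.2, "tz": 0, "ax": 0, "ay": 0, "az": 0, "claw": 0.4}, {"tx": 0, "ty": 0, "tz": 0, "ax": 0, "ay": 0, "az": 0, "claw": 0.4}]}}

```text
time_s: 17.05
tcp_pos: [0.4178, -0.2041, 0.0512]
ee_rot: [[-0.063, -0.998, 0.019], [-0.998, 0.063, -0.005], [0.003, -0.019, -1.0]]
wrist_force: [10.4, -8.0, -0.9]
gripper_width: 0.107
gripper_force: 30.0
```

{"api": "drive_tool", "payload": {"rows": [{"tx": 0, "ty": 0.4, "tz": 0, "ax": 0, "ay": 0, "az": 0, "claw": 0.4}, {"tx": 0, "ty": 0, "tz": 0, "ax": 0, "ay": 0, "az": 0, "claw": 0.4}, {"tx": 0, "ty": 0, "tz": 0, "ax": 0, "ay": 0, "az": 0, "claw": 0.4}]}}

```text
time_s: 17.3
tcp_pos: [0.4178, -0.2042, 0.0512]
ee_rot: [[-0.062, -0.998, 0.026], [-0.998, 0.062, -0.006], [0.004, -0.027, -1.0]]
wrist_force: [18.2, -9.3, -9.2]
gripper_width: 0.104
gripper_force: 30.0
```

The drawer is at its stop. Relaxing, releasing, and moving to a viewpoint over the drawer.

{"api": "drive_tool", "payload": {"rows": [{"tx": 0, "ty": -0.7, "tz": 0, "ax": 0, "ay": 0, "az": 0, "claw": 0.4}, {"tx": 0, "ty": 0, "tz": 0, "ax": 0, "ay": 0, "az": 0, "claw": 3}, {"tx": 0, "ty": 0, "tz": 0, "ax": 0, "ay": 0, "az": 0, "claw": 3}, {"tx": 0, "ty": 0, "tz": 0, "ax": 0, "ay": 0, "az": 0, "claw": 3}, {"tx": 0, "ty": 0, "tz": 0, "ax": 0, "ay": 0, "az": 0, "claw": 3}, {"tx": 0, "ty": 0, "tz": -3, "ax": 0, "ay": 0, "az": 0, "claw": 3}, {"tx": 0, "ty": 0, "tz": -4, "ax": 0, "ay": 0, "az": 0, "claw": 3}, {"tx": 0, "ty": 0, "tz": -4, "ax": 0, "ay": 0, "az": 0, "claw": 3}, {"tx": 0, "ty": 0, "tz": -4, "ax": 0, "ay": 0, "az": 0, "claw": 3}, {"tx": -2, "ty": -2, "tz": -3, "ax": 0, "ay": 0, "az": 0, "claw": 3}]}}

```text
time_s: 18.13
tcp_pos: [0.4308, -0.1847, 0.2309]
ee_rot: [[-0.069, -0.998, -0.001], [-0.998, 0.069, 0.0], [-0.0, 0.001, -1.0]]
wrist_force: [0.8, -0.1, -0.8]
gripper_width: 0.345
gripper_force: 0.0
```

{"api": "drive_tool", "payload": {"rows": [{"tx": -2.3, "ty": -1.8, "tz": -2.5, "ax": 0, "ay": 0, "az": 0, "claw": 6}, {"tx": -2.3, "ty": -1.8, "tz": -2.5, "ax": 0, "ay": 0, "az": 0, "claw": 6}, {"tx": -2.3, "ty": -1.8, "tz": 0, "ax": 0, "ay": 0, "az": 0, "claw": 6}, {"tx": -2.3, "ty": -1.8, "tz": 0, "ax": 0, "ay": 0, "az": 0, "claw": 6}, {"tx": 0, "ty": 0, "tz": 0, "ax": 0, "ay": 0, "az": 0, "claw": 6}, {"tx": 0, "ty": 0, "tz": 0, "ax": 0, "ay": 0, "az": 0, "claw": 6}]}}

```text
time_s: 18.63
tcp_pos: [0.5111, -0.0956, 0.2767]
ee_rot: [[-0.064, -0.998, -0.004], [-0.998, 0.064, 0.0], [-0.0, 0.004, -1.0]]
wrist_force: [0.5, 0.3, -0.4]
gripper_width: 0.663
gripper_force: 0.0
```

```bash
cat >> h.py <<'E'
BAR=np.array([.4178,-.2042]);YU=np.radians(-3.4)   # drawer frame: origin at open bar, x into unit
def d2w(x,y,z=0):
    c,s=np.cos(YU),np.sin(YU);return np.array([BAR[0]+c*x-s*y,BAR[1]+s*x+c*y,z])
def w2d(P):
    c,s=np.cos(YU),np.sin(YU);q=np.asarray(P)[...,:2]-BAR;return np.stack([c*q[...,0]+s*q[...,1],-s*q[...,0]+c*q[...,1]],-1)
def jars(save=None):
    s=sense();T=(s["ee_rot"],s["tcp_pos"]);p,d=capture("wrist");X=cloud("wrist",d,T)
    if save:cv2.imwrite(save,p[:,:,::-1])
    D=w2d(X);m=(d>0)&(abs(X[...,2]-.060)<.008)&(D[...,0]>.058)&(D[...,0]<.193)&(abs(D[...,1])<.092);m[250:]=0
    m=cv2.morphologyEx(m.astype(np.uint8),cv2.MORPH_OPEN,np.ones((3,3)))
    cs,_=cv2.findContours(m,cv2.RETR_EXTERNAL,cv2.CHAIN_APPROX_NONE)
    for c in cs:
        if cv2.contourArea(c)<150:continue
        W=cast("wrist",c[:,0],.060,T)[:,:2].astype(np.float32);(q,r)=cv2.minEnclosingCircle(W)
        print("blob",cv2.boundingRect(c),"world",np.array(q),"drawer",w2d(np.array(q))*1000,"r",r*1000)
E
python3 - <<'E'
from h import *
s=to([0,0,0]);print(s["ee_rot"])
jars("pics/k.png")
E
```

```text
t 18.63 tcp [ 0.5111 -0.0956  0.2767] F [ 0.4971  0.3177 -0.3934] cm in tool: [-6.2768 51.5063 27.8836]
[[-0.0639 -0.9979 -0.0041]
 [-0.998   0.0639  0.0003]
 [-0.      0.0041 -1.    ]]
blob (234, 102, 41, 42) world [ 0.5832 -0.1681] drawer [162.9959  45.8   ] r 24.53664131462574
blob (224, 12, 44, 48) world [ 0.5813 -0.2619] drawer [166.6001 -47.9155] r 25.212353095412254
```

View pics/k.png

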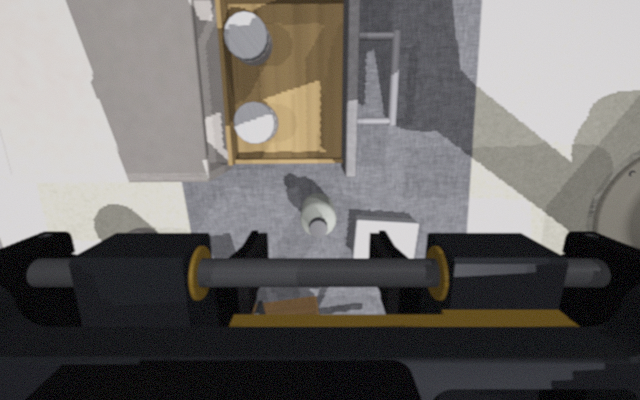

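The wrist view shows the open drawer with two jars, near (254,122) and (247,36), and nothing else inside. I'll yaw 90° so the fingers close along the drawer's y, and lean the tool 20°.

{"api": "drive_tool", "payload": {"rows": [{"tx": 0, "ty": 0, "tz": 0, "ax": 0, "ay": 0, "az": 0.1206, "claw": 5.8}, {"tx": 0, "ty": 0, "tz": 0, "ax": 0, "ay": 0, "az": 0.1206, "claw": 5.8}, {"tx": 0, "ty": 0, "tz": 0, "ax": 0, "ay": 0, "az": 0.1206, "claw": 5.8}, {"tx": 0, "ty": 0, "tz": 0, "ax": 0, "ay": 0, "az": 0.1206, "claw": 5.8}, {"tx": 0, "ty": 0, "tz": 0, "ax": 0, "ay": 0, "az": 0.1206, "claw": 5.8}, {"tx": 0, "ty": 0, "tz": 0, "ax": 0, "ay": 0, "az": 0.1206, "claw": 5.8}, {"tx": 0, "ty": 0, "tz": 0, "ax": 0, "ay": 0, "az": 0.1206, "claw": 5.8}, {"tx": 0, "ty": 0, "tz": 0, "ax": 0, "ay": 0, "az": 0.1206, "claw": 5.8}, {"tx": 0, "ty": 0, "tz": 0, "ax": 0, "ay": 0, "az": 0.1206, "claw": 5.8}, {"tx": 0, "ty": 0, "tz": 0, "ax": 0, "ay": 0, "az": 0.1206, "claw": 5.8}]}}

```text
time_s: 19.52
tcp_pos: [0.5103, -0.0977, 0.2777]
ee_rot: [[-0.958, -0.287, -0.002], [-0.287, 0.958, 0.0], [0.002, 0.001, -1.0]]
wrist_force: [0.1, 0.7, -1.5]
gripper_width: 0.663
gripper_force: 0.0
```

{"api": "drive_tool", "payload": {"rows": [{"tx": 0, "ty": 0, "tz": 0, "ax": 0, "ay": 0, "az": 0.1206, "claw": 5.8}, {"tx": 0, "ty": 0, "tz": 0, "ax": 0, "ay": 0, "az": 0.1206, "claw": 5.8}, {"tx": 0, "ty": 0, "tz": 0, "ax": 0, "ay": 0, "az": 0.1206, "claw": 5.8}, {"tx": 0, "ty": 0, "tz": 0, "ax": 0, "ay": -0.1167, "az": 0, "claw": 5.8}, {"tx": 0, "ty": 0, "tz": 0, "ax": 0, "ay": -0.1167, "az": 0, "claw": 5.8}, {"tx": 0, "ty": 0, "tz": 0, "ax": 0, "ay": -0.1167, "az": 0, "claw": 5.8}, {"tx": 0, "ty": 0, "tz": 0, "ax": 0, "ay": 0, "az": 0, "claw": 5.8}]}}

```text
time_s: 20.1
tcp_pos: [0.5029, -0.0985, 0.2729]
ee_rot: [[-0.94, 0.065, 0.335], [0.061, 0.998, -0.022], [-0.335, -0.001, -0.942]]
wrist_force: [-2.4, -0.0, -2.9]
gripper_width: 0.668
gripper_force: 0.0
```

```bash
python3 - <<'E'
from h import *
j=w2d([.5832,-.1681]);t=d2w(j[0]+.0035,j[1],.12)
s=to(t);print(t,s["ee_rot"],s["joints"]);print("down 8cm in tool:",s["ee_rot"].T@[0,0,-8])
E
```

```text
t 20.1 tcp [ 0.5029 -0.0985  0.2729] F [-2.4427 -0.042  -2.8837] cm in tool: [-3.176  -6.4183 17.36  ]
[ 0.5867 -0.1683  0.12  ] [[-0.9401  0.0649  0.3346]
 [ 0.061   0.9979 -0.0223]
 [-0.3354 -0.0005 -0.9421]] [   9.8568   -1.0473  -26.2761    6.3363  -45.8652 -107.23  ]
down 8cm in tool: [2.683  0.0042 7.5367]
```

{"api": "drive_tool", "payload": {"rows": [{"tx": -0.64, "ty": -1.28, "tz": 3.47, "ax": 0, "ay": 0, "az": 0, "claw": 5.8}, {"tx": -0.64, "ty": -1.28, "tz": 3.47, "ax": 0, "ay": 0, "az": 0, "claw": 5.8}, {"tx": -0.64, "ty": -1.28, "tz": 3.47, "ax": 0, "ay": 0, "az": 0, "claw": 5.8}, {"tx": -0.64, "ty": -1.28, "tz": 3.47, "ax": 0, "ay": 0, "az": 0, "claw": 5.8}, {"tx": -0.64, "ty": -1.28, "tz": 3.47, "ax": 0, "ay": 0, "az": 0, "claw": 5.8}, {"tx": 0, "ty": 0, "tz": 0, "ax": 0, "ay": 0, "az": 0, "claw": 5.8}, {"tx": 0, "ty": 0, "tz": 0, "ax": 0, "ay": 0, "az": 0, "claw": 5.8}]}}

```text
time_s: 20.68
tcp_pos: [0.5954, -0.1677, 0.1226]
ee_rot: [[-0.94, 0.066, 0.335], [0.062, 0.998, -0.022], [-0.336, -0.0, -0.942]]
wrist_force: [-0.0, 0.5, 0.7]
gripper_width: 0.667
gripper_force: 0.0
```

```bash
python3 - <<'E'
from h import *
p,d=capture("scene");X=cloud("scene",d);D=w2d(X)   # confirm jar has not been knocked
m=(abs(X[...,2]-.06)<.008)&(D[...,0]>.058)&(D[...,0]<.193)&(abs(D[...,1])<.092)&(d>0)
n,l,st,c=cv2.connectedComponentsWithStats(m.astype(np.uint8))
for i in range(1,n):
    if st[i,4]>15:q=D[l==i];print(st[i],(q.min(0)+q.max(0))*500,np.ptp(q,0)*1000)
j=w2d([.5832,-.1681]);t=d2w(j[0]+.0035,j[1],.04)
s=to(t);print(s["ee_rot"])
E
```

```text
[224 158  18  15 211] [167.375  -48.0706] [45.4766 48.5487]
[254 169  18  17 222] [165.3421  46.7093] [46.9282 48.782 ]
t 20.73 tcp [ 0.5963 -0.1672  0.1253] F [0.8101 0.6652 1.1299] cm in tool: [ 3.7979 -0.1712  7.6996]
[[-0.9384  0.0642  0.3394]
 [ 0.0603  0.9979 -0.0222]
 [-0.3402 -0.0004 -0.9404]]
```

{"api": "drive_tool", "payload": {"rows": [{"tx": 1.3, "ty": -0.12, "tz": 1.5, "ax": 0, "ay": 0, "az": 0, "claw": 5.8}, {"tx": 0.9, "ty": 0, "tz": 2.2, "ax": 0, "ay": 0, "az": 0, "claw": 5.8}, {"tx": 0.8, "ty": 0, "tz": 2, "ax": 0, "ay": 0, "az": 0, "claw": 5.8}, {"tx": 0.7, "ty": 0, "tz": 2, "ax": 0, "ay": 0, "az": 0, "claw": 5.8}, {"tx": 0, "ty": 0, "tz": 0, "ax": 0, "ay": 0, "az": 0, "claw": 5.8}, {"tx": 0, "ty": 0, "tz": 0, "ax": 0, "ay": 0, "az": 0, "claw": 5.8}]}}

```text
time_s: 21.23
tcp_pos: [0.5888, -0.1667, 0.0429]
ee_rot: [[-0.937, 0.062, 0.343], [0.058, 0.998, -0.022], [-0.344, -0.0, -0.939]]
wrist_force: [0.8, 0.7, 0.7]
gripper_width: 0.665
gripper_force: 0.0
```

```bash
python3 - <<'E'
from h import *
j=w2d([.5836,-.1679]);t=d2w(j[0]+.0035,j[1],.04)
s=to(t)
E
```

```text
t 21.23 tcp [ 0.5888 -0.1667  0.0429] F [0.7872 0.7494 0.6668] cm in tool: [ 0.2563 -0.1535  0.2165]
```

{"api": "drive_tool", "payload": {"rows": [{"tx": 0.2, "ty": -0.15, "tz": 0.2, "ax": 0, "ay": 0, "az": 0, "claw": 5.8}, {"tx": 0, "ty": 0, "tz": 0, "ax": 0, "ay": 0, "az": 0, "claw": 4.5}, {"tx": 0, "ty": 0, "tz": 0, "ax": 0, "ay": 0, "az": 0, "claw": 4.5}, {"tx": 0, "ty": 0, "tz": 0, "ax": 0, "ay": 0, "az": 0, "claw": 4.5}, {"tx": 0, "ty": 0, "tz": 0, "ax": 0, "ay": 0, "az": 0, "claw": 4.5}, {"tx": 0, "ty": 0, "tz": 0, "ax": 0, "ay": 0, "az": 0, "claw": 4.5}]}}

```text
time_s: 21.73
tcp_pos: [0.5889, -0.1684, 0.0405]
ee_rot: [[-0.936, 0.062, 0.346], [0.059, 0.998, -0.022], [-0.346, -0.0, -0.938]]
wrist_force: [-2.0, 0.3, 6.4]
gripper_width: 0.566
gripper_force: 30.0
```

{"api": "drive_tool", "payload": {"rows": [{"tx": -0.3, "ty": 0, "tz": -0.9, "ax": 0, "ay": 0, "az": 0, "claw": 4.5}, {"tx": -0.5, "ty": 0, "tz": -1.4, "ax": 0, "ay": 0, "az": 0, "claw": 4.5}, {"tx": -1, "ty": 0, "tz": -2.8, "ax": 0, "ay": 0, "az": 0, "claw": 4.5}, {"tx": -1, "ty": 0, "tz": -2.8, "ax": 0, "ay": 0, "az": 0, "claw": 4.5}, {"tx": -1, "ty": 0, "tz": -2.8, "ax": 0, "ay": 0, "az": 0, "claw": 4.5}, {"tx": -1, "ty": 0, "tz": -2.8, "ax": 0, "ay": 0, "az": 0, "claw": 4.5}, {"tx": -1, "ty": 0, "tz": -2.8, "ax": 0, "ay": 0, "az": 0, "claw": 4.5}, {"tx": -1, "ty": 0, "tz": -2.8, "ax": 0, "ay": 0, "az": 0, "claw": 4.5}]}}

```text
time_s: 22.4
tcp_pos: [0.5852, -0.1681, 0.2428]
ee_rot: [[-0.938, 0.063, 0.342], [0.059, 0.998, -0.021], [-0.342, 0.0, -0.94]]
wrist_force: [0.5, -0.1, -0.8]
gripper_width: 0.566
gripper_force: 30.0
```

```bash
python3 - <<'E'
from h import *
from scipy.spatial.transform import Rotation as Ro
s=to(c2w(.01,.005,.25));R=s["ee_rot"]
x=c2w(0,-1,0)-c2w(0,0,0);a=.35;z=np.array([0,0,-1.]);z2=np.cos(a)*z-np.sin(a)*x;x2=np.cos(a)*x+np.sin(a)*z;y=np.cross(z2,x2)
Rt=np.c_[x2,y,z2];rv=Ro.from_matrix(R.T@Rt).as_rotvec();print("rotvec tool",rv,"width",s["gripper_width"],s["gripper_force"]);np.save("Rt.npy",Rt)
E
```

```text
t 22.4 tcp [ 0.5852 -0.1681  0.2428] F [ 0.5019 -0.1011 -0.7771] cm in tool: [-1.8382 40.2414 -0.0754]
rotvec tool [-0.5906 -0.     -1.6202] width 0.5656429829713966 29.9999937415123
```

{"api": "drive_tool", "payload": {"rows": [{"tx": 0, "ty": 0, "tz": 0, "ax": -0.0422, "ay": 0, "az": -0.1157, "claw": 4.5}, {"tx": 0, "ty": 0, "tz": 0, "ax": -0.0422, "ay": 0, "az": -0.1157, "claw": 4.5}, {"tx": 0, "ty": 0, "tz": 0, "ax": -0.0422, "ay": 0, "az": -0.1157, "claw": 4.5}, {"tx": 0, "ty": 0, "tz": 0, "ax": -0.0422, "ay": 0, "az": -0.1157, "claw": 4.5}, {"tx": 0, "ty": 0, "tz": 0, "ax": -0.0422, "ay": 0, "az": -0.1157, "claw": 4.5}, {"tx": 0, "ty": 0, "tz": 0, "ax": -0.0422, "ay": 0, "az": -0.1157, "claw": 4.5}, {"tx": 0, "ty": 0, "tz": 0, "ax": -0.0422, "ay": 0, "az": -0.1157, "claw": 4.5}, {"tx": 0, "ty": 0, "tz": 0, "ax": -0.0422, "ay": 0, "az": -0.1157, "claw": 4.5}, {"tx": 0, "ty": 0, "tz": 0, "ax": -0.0422, "ay": 0, "az": -0.1157, "claw": 4.5}, {"tx": 0, "ty": 0, "tz": 0, "ax": -0.0422, "ay": 0, "az": -0.1157, "claw": 4.5}]}}

```text
time_s: 23.23
tcp_pos: [0.5855, -0.1685, 0.2413]
ee_rot: [[-0.372, -0.919, 0.135], [-0.863, 0.395, 0.315], [-0.343, 0.001, -0.939]]
wrist_force: [-0.3, 0.0, -1.3]
gripper_width: 0.566
gripper_force: 30.0
```

{"api": "drive_tool", "payload": {"rows": [{"tx": 0, "ty": 0, "tz": 0, "ax": -0.0422, "ay": 0, "az": -0.1157, "claw": 4.5}, {"tx": 0, "ty": 0, "tz": 0, "ax": -0.0422, "ay": 0, "az": -0.1157, "claw": 4.5}, {"tx": 0, "ty": 0, "tz": 0, "ax": -0.0422, "ay": 0, "az": -0.1157, "claw": 4.5}, {"tx": 0, "ty": 0, "tz": 0, "ax": -0.0422, "ay": 0, "az": -0.1157, "claw": 4.5}, {"tx": 0, "ty": 0, "tz": 0, "ax": 0, "ay": 0, "az": 0, "claw": 4.5}, {"tx": 0, "ty": 0, "tz": 0, "ax": 0, "ay": 0, "az": 0, "claw": 4.5}]}}

```text
time_s: 23.73
tcp_pos: [0.5861, -0.168, 0.2405]
ee_rot: [[0.072, -0.997, -0.028], [-0.936, -0.078, 0.342], [-0.343, 0.002, -0.939]]
wrist_force: [-0.7, -1.0, -0.4]
gripper_width: 0.57
gripper_force: 30.0
```

```bash
cat >> h.py <<'E'
def rot():
    from scipy.spatial.transform import Rotation as Ro
    return Ro.from_matrix(sense()["ee_rot"].T@np.load("Rt.npy")).as_rotvec()
E
python3 - <<'E'
from h import *
s=to(c2w(.01,.005,.20));print("rot left",rot(),s["joints"],s["gripper_width"])
print("up 1cm",s["ee_rot"].T@[0,0,1])
E
```

```text
t 23.73 tcp [ 0.5861 -0.168   0.2405] F [-0.6834 -0.9956 -0.4143] cm in tool: [-35.8165  -7.2487  17.3849]
rot left [-0.003   0.0003 -0.0127] [-11.3249  24.8113  12.0382 -19.3923 -83.3792  19.0671] 0.5702110801249297
up 1cm [-0.3431  0.0015 -0.9393]
```

{"api": "drive_tool", "payload": {"rows": [{"tx": -3.58, "ty": -0.72, "tz": 1.74, "ax": 0, "ay": 0, "az": 0, "claw": 4.5}, {"tx": -3.58, "ty": -0.72, "tz": 1.74, "ax": 0, "ay": 0, "az": 0, "claw": 4.5}, {"tx": -3.58, "ty": -0.72, "tz": 1.74, "ax": 0, "ay": 0, "az": 0, "claw": 4.5}, {"tx": -3.58, "ty": -0.72, "tz": 1.74, "ax": 0, "ay": 0, "az": 0, "claw": 4.5}, {"tx": -3.58, "ty": -0.72, "tz": 1.74, "ax": 0, "ay": 0, "az": 0, "claw": 4.5}, {"tx": -3.58, "ty": -0.72, "tz": 1.74, "ax": 0, "ay": 0, "az": 0, "claw": 4.5}, {"tx": -3.58, "ty": -0.72, "tz": 1.74, "ax": 0, "ay": 0, "az": 0, "claw": 4.5}, {"tx": -3.58, "ty": -0.72, "tz": 1.74, "ax": 0, "ay": 0, "az": 0, "claw": 4.5}, {"tx": -3.58, "ty": -0.72, "tz": 1.74, "ax": 0, "ay": 0, "az": 0, "claw": 4.5}, {"tx": -3.58, "ty": -0.72, "tz": 1.74, "ax": 0, "ay": 0, "az": 0, "claw": 4.5}]}}

```text
time_s: 24.57
tcp_pos: [0.6252, 0.2339, 0.2011]
ee_rot: [[0.073, -0.997, -0.027], [-0.936, -0.078, 0.342], [-0.343, -0.0, -0.939]]
wrist_force: [1.1, -0.6, -0.7]
gripper_width: 0.571
gripper_force: 30.0
```

{"api": "drive_tool", "payload": {"rows": [{"tx": 0, "ty": 0, "tz": 0, "ax": 0, "ay": 0, "az": 0, "claw": 4.5}, {"tx": 0, "ty": 0, "tz": 0, "ax": 0, "ay": 0, "az": 0, "claw": 4.5}]}}

```text
time_s: 24.73
tcp_pos: [0.6246, 0.2342, 0.2001]
ee_rot: [[0.076, -0.997, -0.029], [-0.936, -0.082, 0.341], [-0.343, 0.001, -0.939]]
wrist_force: [0.6, -0.2, -1.1]
gripper_width: 0.569
gripper_force: 30.0
```

```bash
python3 - <<'E'
from h import *
s=to(c2w(.01,.005,.04));print("rot left",rot(),s["joints"],s["gripper_width"])
im=[]
for n in("top","scene"):
    p,d=capture(n);im.append(cv2.resize(p[100:300,180:500,::-1] if n=="top" else p[0:300,250:570,::-1],(480,300)))
    X=cloud(n,d);m=(d>0)&(X[...,2]>.31)&(X[...,2]<.75)&(X[...,0]>.5)&(X[...,0]<.75)&(X[...,1]>.05)
    Q=X[m]
    for a in np.arange(.05,.4,.03):
        q=Q[(Q[:,1]>a)&(Q[:,1]<a+.03)]
        if len(q):print(n,a,len(q),np.percentile(q[:,2],[1,99]))
cv2.imwrite("pics/l.png",np.vstack(im))
E
```

```text
t 24.73 tcp [0.6246 0.2342 0.2001] F [ 0.5516 -0.183  -1.0841] cm in tool: [ 5.6636 -0.2948 14.9737]
rot left [-0.0017 -0.0003 -0.0088] [ 24.9328  25.648    7.9203 -20.5411 -66.5631 -12.9522] 0.5694006167843495
top 0.05 68 [0.5213 0.5302]
top 0.08 835 [0.5248 0.5483]
top 0.11 1020 [0.4487 0.5552]
top 0.14 905 [0.4085 0.5533]
top 0.16999999999999998 1098 [0.3118 0.5982]
top 0.2 2267 [0.3107 0.6127]
top 0.22999999999999998 1788 [0.3161 0.6118]
top 0.26 1288 [0.5576 0.5998]
top 0.29 1004 [0.5609 0.6005]
top 0.32 155 [0.5616 0.5928]
scene 0.05 74 [0.5221 0.5307]
scene 0.08 924 [0.4398 0.5476]
scene 0.11 1942 [0.3986 0.5533]
scene 0.14 2620 [0.3421 0.5507]
scene 0.16999999999999998 3059 [0.3151 0.5841]
scene 0.2 3631 [0.3107 0.6003]
scene 0.22999999999999998 2966 [0.3169 0.6039]
scene 0.26 2312 [0.3164 0.5962]
scene 0.29 1806 [0.3169 0.5989]
scene 0.32 492 [0.5333 0.5889]
```

View pics/l.png

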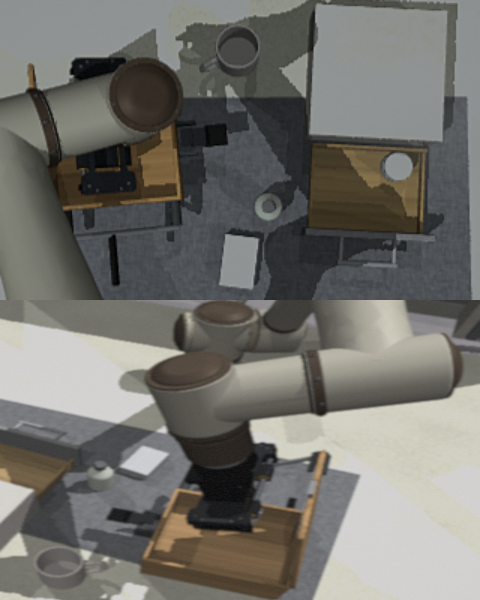

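The two-view picture shows the jar held upright over the tray, the other jar still in the drawer at (398,165) in the upper panel, and the lid propped. The arm link overhangs the lid, so I'll place the jars further to -y to keep clearance.

```bash
python3 - <<'E'
from h import *
s=to(c2w(.045,-.037,.10))
s=to(c2w(.045,-.037,.0385))
E
```

```text
t 24.83 tcp [0.6254 0.2316 0.2008] F [-0.7387  1.1254 -0.6508] cm in tool: [ 7.2951 -3.7626  8.0717]
t 24.83 tcp [0.6254 0.2316 0.2008] F [-0.7387  1.1254 -0.6508] cm in tool: [ 9.4009 -3.764  13.85  ]
```

{"api": "drive_tool", "payload": {"rows": [{"tx": 1.93, "ty": -1.88, "tz": -0.66, "ax": 0, "ay": 0, "az": 0, "claw": 4.5}, {"tx": 1.93, "ty": -1.88, "tz": -0.66, "ax": 0, "ay": 0, "az": 0, "claw": 4.5}, {"tx": 1.14, "ty": 0, "tz": 3.13, "ax": 0, "ay": 0, "az": 0, "claw": 4.5}, {"tx": 1.14, "ty": 0, "tz": 3.13, "ax": 0, "ay": 0, "az": 0, "claw": 4.5}, {"tx": 1.14, "ty": 0, "tz": 3.13, "ax": 0, "ay": 0, "az": 0, "claw": 4.5}, {"tx": 0, "ty": 0, "tz": 0, "ax": 0, "ay": 0, "az": 0, "claw": 4.5}, {"tx": 0, "ty": 0, "tz": 0, "ax": 0, "ay": 0, "az": 0, "claw": 4.5}]}}

```text
time_s: 25.42
tcp_pos: [0.6659, 0.1924, 0.0985]
ee_rot: [[0.072, -0.997, -0.03], [-0.937, -0.078, 0.34], [-0.341, 0.004, -0.94]]
wrist_force: [0.5, 0.3, 0.3]
gripper_width: 0.569
gripper_force: 30.0
```

```bash
python3 - <<'E'
from h import *
s=to(c2w(.045,-.037,.0385))
p,d=capture("scene");X=cloud("scene",d);v,u=np.mgrid[:400,:640]
D=(X[...,:2]-C)@np.array([[np.cos(YC),-np.sin(YC)],[np.sin(YC),np.cos(YC)]])
m=(d>0)&(X[...,2]>.3)&(abs(D[...,0])<.11)&(D[...,1]>.03)&(D[...,1]<.1)
print(m.sum(),np.percentile(X[m][:,2],[0,5,25,50,75]))
m=(d>0)&(X[...,2]>.2)&(X[...,2]<.33)&(D[...,1]>.03)&(D[...,1]<.09)&(abs(D[...,0])<.11)
print("lid edge",X[m].max(0))
E
```

```text
t 25.42 tcp [0.6659 0.1924 0.0985] F [0.5152 0.3132 0.3339] cm in tool: [ 1.9124 -0.0608  5.6837]
1757 [0.3001 0.3037 0.4489 0.4737 0.4885]
lid edge [0.7154 0.3254 0.3179]
```

{"api": "drive_tool", "payload": {"rows": [{"tx": 0.8, "ty": -0.06, "tz": 2.4, "ax": 0, "ay": 0, "az": 0, "claw": 4.5}, {"tx": 0.6, "ty": 0, "tz": 1.8, "ax": 0, "ay": 0, "az": 0, "claw": 4.5}, {"tx": 0.35, "ty": 0, "tz": 1, "ax": 0, "ay": 0, "az": 0, "claw": 4.5}, {"tx": 0.15, "ty": 0, "tz": 0.45, "ax": 0, "ay": 0, "az": 0, "claw": 4.5}, {"tx": 0, "ty": 0, "tz": 0, "ax": 0, "ay": 0, "az": 0, "claw": 4.5}, {"tx": 0, "ty": 0, "tz": 0, "ax": 0, "ay": 0, "az": 0, "claw": 4.5}]}}

```text
time_s: 25.97
tcp_pos: [0.6683, 0.1963, 0.0422]
ee_rot: [[0.077, -0.997, -0.025], [-0.936, -0.081, 0.342], [-0.343, -0.003, -0.939]]
wrist_force: [0.3, -0.3, -1.1]
gripper_width: 0.566
gripper_force: 30.0
```

{"api": "drive_tool", "payload": {"rows": [{"tx": 0.1, "ty": 0, "tz": 0.28, "ax": 0, "ay": 0, "az": 0, "claw": 4.5}, {"tx": 0.04, "ty": 0, "tz": 0.1, "ax": 0, "ay": 0, "az": 0, "claw": 4.5}, {"tx": 0, "ty": 0, "tz": 0, "ax": 0, "ay": 0, "az": 0, "claw": 4.5}, {"tx": 0, "ty": 0, "tz": 0, "ax": 0, "ay": 0, "az": 0, "claw": 4.5}]}}

```text
time_s: 26.3
tcp_pos: [0.6679, 0.1963, 0.0376]
ee_rot: [[0.077, -0.997, -0.026], [-0.936, -0.081, 0.342], [-0.343, -0.002, -0.939]]
wrist_force: [-0.3, -0.7, 4.2]
gripper_width: 0.567
gripper_force: 30.0
```

{"api": "drive_tool", "payload": {"rows": [{"tx": 0, "ty": 0, "tz": 0, "ax": 0, "ay": 0, "az": 0, "claw": 5.8}, {"tx": 0, "ty": 0, "tz": 0, "ax": 0, "ay": 0, "az": 0, "claw": 5.8}, {"tx": 0, "ty": 0, "tz": 0, "ax": 0, "ay": 0, "az": 0, "claw": 5.8}, {"tx": 0, "ty": 0, "tz": 0, "ax": 0, "ay": 0, "az": 0, "claw": 5.8}, {"tx": -0.68, "ty": 0, "tz": -1.9, "ax": 0, "ay": 0, "az": 0, "claw": 5.8}, {"tx": -1.37, "ty": 0, "tz": -3.76, "ax": 0, "ay": 0, "az": 0, "claw": 5.8}, {"tx": -1.37, "ty": 0, "tz": -3.76, "ax": 0, "ay": 0, "az": 0, "claw": 5.8}, {"tx": -1.37, "ty": 0, "tz": -3.76, "ax": 0, "ay": 0, "az": 0, "claw": 5.8}, {"tx": -1.37, "ty": 0, "tz": -3.76, "ax": 0, "ay": 0, "az": 0, "claw": 5.8}, {"tx": -1.37, "ty": 0, "tz": -3.76, "ax": 0, "ay": 0, "az": 0, "claw": 5.8}]}}

```text
time_s: 27.13
tcp_pos: [0.6666, 0.1958, 0.2583]
ee_rot: [[0.076, -0.997, -0.028], [-0.937, -0.08, 0.341], [-0.342, 0.0, -0.94]]
wrist_force: [1.2, 0.3, -0.4]
gripper_width: 0.67
gripper_force: 0.0
```

```bash
cat >> h.py <<'E'
def tray(name):
    p,d=capture(name);X=cloud(name,d)
    M=np.array([[np.cos(YC),-np.sin(YC)],[np.sin(YC),np.cos(YC)]])
    for nm,D,m in (("tray",(X[...,:2]-C)@M,(X[...,2]>.047)&(X[...,2]<.067)),("drawer",w2d(X),abs(X[...,2]-.06)<.008)):
        b=((abs(D[...,0])<.09)&(abs(D[...,1])<.1)) if nm=="tray" else ((D[...,0]>.058)&(D[...,0]<.193)&(abs(D[...,1])<.092))
        n,l,st,c=cv2.connectedComponentsWithStats((m&b&(d>0)).astype(np.uint8))
        for i in range(1,n):
            if st[i,4]>40:q=D[l==i];print(name,nm,st[i],"centre mm",(q.min(0)+q.max(0))*500,"size",np.ptp(q,0)*1000,"z",np.median(X[l==i][:,2]))
    return p
E
python3 - <<'E'
from h import *
j=w2d([.5813,-.2619]);s=to(d2w(j[0]+.0035,j[1],.25));print(s["joints"])
tray("scene");tray("top")
E
```

```text
t 27.13 tcp [0.6666 0.1958 0.2583] F [ 1.1524  0.2826 -0.4152] cm in tool: [ 42.5492  11.8415 -14.6193]
[ 20.4427  26.9407  18.1521 -19.8162 -76.3781 -11.9381]
scene tray [370 243  20  21 328] centre mm [ 48.6342 -39.6537] size [48.5205 47.2644] z 0.05653546469576334
scene drawer [224 158  18  15 210] centre mm [168.383  -48.0152] size [46.3906 48.6348] z 0.05916353227455809
top tray [259 170  14   5  48] centre mm [ 62.1492 -33.8788] size [12.9844 34.1865] z 0.056900647898623716
top drawer [436 201  19  19 292] centre mm [168.8809 -47.5476] size [46.7113 47.0477] z 0.060528731271797594
```

Jar 1 stands upright in the tray. Going back for jar 2.

{"api": "drive_tool", "payload": {"rows": [{"tx": 3.55, "ty": 0.99, "tz": -1.22, "ax": 0, "ay": 0, "az": 0, "claw": 5.8}, {"tx": 3.55, "ty": 0.99, "tz": -1.22, "ax": 0, "ay": 0, "az": 0, "claw": 5.8}, {"tx": 3.55, "ty": 0.99, "tz": -1.22, "ax": 0, "ay": 0, "az": 0, "claw": 5.8}, {"tx": 3.55, "ty": 0.99, "tz": -1.22, "ax": 0, "ay": 0, "az": 0, "claw": 5.8}, {"tx": 3.55, "ty": 0.99, "tz": -1.22, "ax": 0, "ay": 0, "az": 0, "claw": 5.8}, {"tx": 3.55, "ty": 0.99, "tz": -1.22, "ax": 0, "ay": 0, "az": 0, "claw": 5.8}, {"tx": 3.55, "ty": 0.99, "tz": -1.22, "ax": 0, "ay": 0, "az": 0, "claw": 5.8}, {"tx": 3.55, "ty": 0.99, "tz": -1.22, "ax": 0, "ay": 0, "az": 0, "claw": 5.8}, {"tx": 3.55, "ty": 0.99, "tz": -1.22, "ax": 0, "ay": 0, "az": 0, "claw": 5.8}, {"tx": 3.55, "ty": 0.99, "tz": -1.22, "ax": 0, "ay": 0, "az": 0, "claw": 5.8}]}}

```text
time_s: 28.07
tcp_pos: [0.5979, -0.1878, 0.249]
ee_rot: [[0.076, -0.997, -0.028], [-0.936, -0.081, 0.342], [-0.343, 0.0, -0.939]]
wrist_force: [0.4, -0.2, -0.6]
gripper_width: 0.67
gripper_force: 0.0
```

{"api": "drive_tool", "payload": {"rows": [{"tx": 3.55, "ty": 0.99, "tz": -1.22, "ax": 0, "ay": 0, "az": 0, "claw": 5.8}, {"tx": 3.55, "ty": 0.99, "tz": -1.22, "ax": 0, "ay": 0, "az": 0, "claw": 5.8}, {"tx": 0, "ty": 0, "tz": 0, "ax": 0.0422, "ay": 0, "az": 0.1157, "claw": 5.8}, {"tx": 0, "ty": 0, "tz": 0, "ax": 0.0422, "ay": 0, "az": 0.1157, "claw": 5.8}, {"tx": 0, "ty": 0, "tz": 0, "ax": 0.0422, "ay": 0, "az": 0.1157, "claw": 5.8}, {"tx": 0, "ty": 0, "tz": 0, "ax": 0.0422, "ay": 0, "az": 0.1157, "claw": 5.8}, {"tx": 0, "ty": 0, "tz": 0, "ax": 0.0422, "ay": 0, "az": 0.1157, "claw": 5.8}, {"tx": 0, "ty": 0, "tz": 0, "ax": 0.0422, "ay": 0, "az": 0.1157, "claw": 5.8}, {"tx": 0, "ty": 0, "tz": 0, "ax": 0.0422, "ay": 0, "az": 0.1157, "claw": 5.8}, {"tx": 0, "ty": 0, "tz": 0, "ax": 0.0422, "ay": 0, "az": 0.1157, "claw": 5.8}]}}

```text
time_s: 28.9
tcp_pos: [0.5847, -0.2628, 0.2477]
ee_rot: [[-0.742, -0.613, 0.271], [-0.575, 0.79, 0.21], [-0.343, 0.0, -0.939]]
wrist_force: [-0.3, 0.5, 0.7]
gripper_width: 0.669
gripper_force: 0.0
```

{"api": "drive_tool", "payload": {"rows": [{"tx": 0, "ty": 0, "tz": 0, "ax": 0.0422, "ay": 0, "az": 0.1157, "claw": 5.8}, {"tx": 0, "ty": 0, "tz": 0, "ax": 0.0422, "ay": 0, "az": 0.1157, "claw": 5.8}, {"tx": 0, "ty": 0, "tz": 0, "ax": 0.0422, "ay": 0, "az": 0.1157, "claw": 5.8}, {"tx": 0, "ty": 0, "tz": 0, "ax": 0.0422, "ay": 0, "az": 0.1157, "claw": 5.8}, {"tx": 0, "ty": 0, "tz": 0, "ax": 0.0422, "ay": 0, "az": 0.1157, "claw": 5.8}, {"tx": 0, "ty": 0, "tz": 0, "ax": 0.0422, "ay": 0, "az": 0.1157, "claw": 5.8}, {"tx": 0, "ty": 0, "tz": 0, "ax": 0, "ay": 0, "az": 0, "claw": 5.8}, {"tx": 0, "ty": 0, "tz": 0, "ax": 0, "ay": 0, "az": 0, "claw": 5.8}]}}

```text
time_s: 29.57
tcp_pos: [0.5846, -0.2618, 0.2476]
ee_rot: [[-0.938, 0.068, 0.341], [0.064, 0.998, -0.024], [-0.342, -0.0, -0.94]]
wrist_force: [0.2, 0.3, -0.0]
gripper_width: 0.668
gripper_force: 0.0
```

```bash
python3 - <<'E'
from h import *
tray("scene")
s=to(d2w(.171,-.048,.11));print(s["ee_rot"])
E
```

```text
scene tray [370 243  20  21 323] centre mm [ 47.7709 -39.6332] size [47.5697 47.2657] z 0.05652399245749125
scene drawer [224 158  18  15 208] centre mm [167.105  -49.0593] size [45.5541 49.184 ] z 0.05908671206047578
t 29.62 tcp [ 0.5849 -0.2623  0.2478] F [-0.7749  0.2727  0.535 ] cm in tool: [ 4.6521  0.01   12.9737]
[[-0.9373  0.0689  0.3415]
 [ 0.0646  0.9976 -0.0238]
 [-0.3423 -0.0003 -0.9396]]
```

{"api": "drive_tool", "payload": {"rows": [{"tx": 1.17, "ty": 0, "tz": 3.25, "ax": 0, "ay": 0, "az": 0, "claw": 5.8}, {"tx": 1.17, "ty": 0, "tz": 3.25, "ax": 0, "ay": 0, "az": 0, "claw": 5.8}, {"tx": 1.17, "ty": 0, "tz": 3.25, "ax": 0, "ay": 0, "az": 0, "claw": 5.8}, {"tx": 1.17, "ty": 0, "tz": 3.25, "ax": 0, "ay": 0, "az": 0, "claw": 5.8}, {"tx": 0.8, "ty": 0, "tz": 2.2, "ax": 0, "ay": 0, "az": 0, "claw": 5.8}, {"tx": 0.8, "ty": 0, "tz": 2.2, "ax": 0, "ay": 0, "az": 0, "claw": 5.8}, {"tx": 0.5, "ty": 0, "tz": 1.4, "ax": 0, "ay": 0, "az": 0, "claw": 5.8}, {"tx": 0, "ty": 0, "tz": 0, "ax": 0, "ay": 0, "az": 0, "claw": 5.8}, {"tx": 0, "ty": 0, "tz": 0, "ax": 0, "ay": 0, "az": 0, "claw": 5.8}]}}

```text
time_s: 30.37
tcp_pos: [0.5858, -0.2633, 0.0475]
ee_rot: [[-0.937, 0.072, 0.34], [0.068, 0.997, -0.025], [-0.341, -0.0, -0.94]]
wrist_force: [1.0, -0.1, 0.7]
gripper_width: 0.664
gripper_force: 0.0
```

```bash
python3 - <<'E'
from h import *
s=to(d2w(.171,-.0485,.04))
E
```

```text
t 30.37 tcp [ 0.5858 -0.2633  0.0475] F [ 1.0173 -0.1246  0.6667] cm in tool: [0.2712 0.0524 0.6941]
```

{"api": "drive_tool", "payload": {"rows": [{"tx": 0.27, "ty": 0.05, "tz": 0.69, "ax": 0, "ay": 0, "az": 0, "claw": 5.8}, {"tx": 0, "ty": 0, "tz": 0, "ax": 0, "ay": 0, "az": 0, "claw": 4.5}, {"tx": 0, "ty": 0, "tz": 0, "ax": 0, "ay": 0, "az": 0, "claw": 4.5}, {"tx": 0, "ty": 0, "tz": 0, "ax": 0, "ay": 0, "az": 0, "claw": 4.5}, {"tx": 0, "ty": 0, "tz": 0, "ax": 0, "ay": 0, "az": 0, "claw": 4.5}, {"tx": 0, "ty": 0, "tz": 0, "ax": 0, "ay": 0, "az": 0, "claw": 4.5}, {"tx": 0, "ty": 0, "tz": 0, "ax": 0, "ay": 0, "az": 0, "claw": 4.5}]}}

```text
time_s: 30.95
tcp_pos: [0.5859, -0.2622, 0.0416]
ee_rot: [[-0.937, 0.072, 0.343], [0.068, 0.997, -0.025], [-0.344, -0.0, -0.939]]
wrist_force: [-1.9, 0.1, 2.5]
gripper_width: 0.57
gripper_force: 30.0
```

{"api": "drive_tool", "payload": {"rows": [{"tx": -0.3, "ty": 0, "tz": -0.9, "ax": 0, "ay": 0, "az": 0, "claw": 4.5}, {"tx": -0.5, "ty": 0, "tz": -1.4, "ax": 0, "ay": 0, "az": 0, "claw": 4.5}, {"tx": -1, "ty": 0, "tz": -2.8, "ax": 0, "ay": 0, "az": 0, "claw": 4.5}, {"tx": -1, "ty": 0, "tz": -2.8, "ax": 0, "ay": 0, "az": 0, "claw": 4.5}, {"tx": -1, "ty": 0, "tz": -2.8, "ax": 0, "ay": 0, "az": 0, "claw": 4.5}, {"tx": -1, "ty": 0, "tz": -2.8, "ax": 0, "ay": 0, "az": 0, "claw": 4.5}, {"tx": -1, "ty": 0, "tz": -2.8, "ax": 0, "ay": 0, "az": 0, "claw": 4.5}, {"tx": -1, "ty": 0, "tz": -2.8, "ax": 0, "ay": 0, "az": 0, "claw": 4.5}]}}

```text
time_s: 31.62
tcp_pos: [0.5832, -0.2617, 0.2455]
ee_rot: [[-0.937, 0.073, 0.342], [0.068, 0.997, -0.025], [-0.343, -0.0, -0.939]]
wrist_force: [0.9, 0.2, -1.5]
gripper_width: 0.563
gripper_force: 30.0
```

{"api": "drive_tool", "payload": {"rows": [{"tx": 0, "ty": 0, "tz": 0, "ax": -0.0422, "ay": 0, "az": -0.1157, "claw": 4.5}, {"tx": 0, "ty": 0, "tz": 0, "ax": -0.0422, "ay": 0, "az": -0.1157, "claw": 4.5}, {"tx": 0, "ty": 0, "tz": 0, "ax": -0.0422, "ay": 0, "az": -0.1157, "claw": 4.5}, {"tx": 0, "ty": 0, "tz": 0, "ax": -0.0422, "ay": 0, "az": -0.1157, "claw": 4.5}, {"tx": 0, "ty": 0, "tz": 0, "ax": -0.0422, "ay": 0, "az": -0.1157, "claw": 4.5}, {"tx": 0, "ty": 0, "tz": 0, "ax": -0.0422, "ay": 0, "az": -0.1157, "claw": 4.5}, {"tx": 0, "ty": 0, "tz": 0, "ax": -0.0422, "ay": 0, "az": -0.1157, "claw": 4.5}, {"tx": 0, "ty": 0, "tz": 0, "ax": -0.0422, "ay": 0, "az": -0.1157, "claw": 4.5}, {"tx": 0, "ty": 0, "tz": 0, "ax": -0.0422, "ay": 0, "az": -0.1157, "claw": 4.5}, {"tx": 0, "ty": 0, "tz": 0, "ax": -0.0422, "ay": 0, "az": -0.1157, "claw": 4.5}]}}

```text
time_s: 32.45
tcp_pos: [0.5835, -0.2622, 0.244]
ee_rot: [[-0.371, -0.919, 0.135], [-0.863, 0.395, 0.315], [-0.343, 0.0, -0.939]]
wrist_force: [0.7, 0.1, -0.8]
gripper_width: 0.57
gripper_force: 30.0
```

{"api": "drive_tool", "payload": {"rows": [{"tx": 0, "ty": 0, "tz": 0, "ax": -0.0422, "ay": 0, "az": -0.1157, "claw": 4.5}, {"tx": 0, "ty": 0, "tz": 0, "ax": -0.0422, "ay": 0, "az": -0.1157, "claw": 4.5}, {"tx": 0, "ty": 0, "tz": 0, "ax": -0.0422, "ay": 0, "az": -0.1157, "claw": 4.5}, {"tx": 0, "ty": 0, "tz": 0, "ax": -0.0422, "ay": 0, "az": -0.1157, "claw": 4.5}, {"tx": 0, "ty": 0, "tz": 0, "ax": 0, "ay": 0, "az": 0, "claw": 4.5}, {"tx": 0, "ty": 0, "tz": 0, "ax": 0, "ay": 0, "az": 0, "claw": 4.5}]}}

```text
time_s: 32.95
tcp_pos: [0.5841, -0.2616, 0.243]
ee_rot: [[0.073, -0.997, -0.028], [-0.937, -0.078, 0.342], [-0.343, 0.001, -0.939]]
wrist_force: [-0.8, -0.2, -0.4]
gripper_width: 0.566
gripper_force: 30.0
```

```bash
python3 - <<'E'
from h import *
tray("scene")
s=to(c2w(-.03,-.037,.20));print("rot left",rot(),s["gripper_width"],s["gripper_force"])
E
```

```text
scene tray [370 243  20  21 324] centre mm [ 47.4818 -39.7174] size [48.3937 47.1808] z 0.05659142938547987
t 33.0 tcp [ 0.5838 -0.2617  0.2434] F [ 0.9701 -0.0405  0.0538] cm in tool: [-40.4892  -4.2586  19.3894]
rot left [-0.0038 -0.0002 -0.0123] 0.5657968390003875 29.999768435955048
```

{"api": "drive_tool", "payload": {"rows": [{"tx": -3.68, "ty": -0.39, "tz": 1.76, "ax": 0, "ay": 0, "az": 0, "claw": 4.5}, {"tx": -3.68, "ty": -0.39, "tz": 1.76, "ax": 0, "ay": 0, "az": 0, "claw": 4.5}, {"tx": -3.68, "ty": -0.39, "tz": 1.76, "ax": 0, "ay": 0, "az": 0, "claw": 4.5}, {"tx": -3.68, "ty": -0.39, "tz": 1.76, "ax": 0, "ay": 0, "az": 0, "claw": 4.5}, {"tx": -3.68, "ty": -0.39, "tz": 1.76, "ax": 0, "ay": 0, "az": 0, "claw": 4.5}, {"tx": -3.68, "ty": -0.39, "tz": 1.76, "ax": 0, "ay": 0, "az": 0, "claw": 4.5}, {"tx": -3.68, "ty": -0.39, "tz": 1.76, "ax": 0, "ay": 0, "az": 0, "claw": 4.5}, {"tx": -3.68, "ty": -0.39, "tz": 1.76, "ax": 0, "ay": 0, "az": 0, "claw": 4.5}, {"tx": -3.68, "ty": -0.39, "tz": 1.76, "ax": 0, "ay": 0, "az": 0, "claw": 4.5}, {"tx": -3.68, "ty": -0.39, "tz": 1.76, "ax": 0, "ay": 0, "az": 0, "claw": 4.5}]}}

```text
time_s: 33.83
tcp_pos: [0.5894, 0.1475, 0.2052]
ee_rot: [[0.073, -0.997, -0.026], [-0.936, -0.078, 0.342], [-0.343, -0.001, -0.939]]
wrist_force: [0.8, -0.4, -0.7]
gripper_width: 0.564
gripper_force: 30.0
```

{"api": "drive_tool", "payload": {"rows": [{"tx": -3.68, "ty": -0.39, "tz": 1.76, "ax": 0, "ay": 0, "az": 0, "claw": 4.5}, {"tx": 0, "ty": 0, "tz": 0, "ax": 0, "ay": 0, "az": -0.012, "claw": 4.5}, {"tx": 0, "ty": 0, "tz": 0, "ax": 0, "ay": 0, "az": 0, "claw": 4.5}]}}

```text
time_s: 34.08
tcp_pos: [0.5897, 0.1885, 0.2006]
ee_rot: [[0.09, -0.996, -0.029], [-0.935, -0.094, 0.342], [-0.343, -0.004, -0.939]]
wrist_force: [0.3, -0.6, -1.3]
gripper_width: 0.563
gripper_force: 30.0
```

```bash
python3 - <<'E'
from h import *
s=to(c2w(-.03,-.037,.10));s=to(c2w(-.03,-.037,.042))
E
```

```text
t 34.08 tcp [0.5897 0.1885 0.2006] F [ 0.3433 -0.6466 -1.3081] cm in tool: [ 3.6023 -0.1244  9.3898]
t 34.08 tcp [0.5897 0.1885 0.2006] F [ 0.3433 -0.6466 -1.3081] cm in tool: [ 5.5903 -0.1019 14.8384]
```

{"api": "drive_tool", "payload": {"rows": [{"tx": 1.2, "ty": -0.12, "tz": 3.13, "ax": 0, "ay": 0, "az": 0, "claw": 4.5}, {"tx": 1.2, "ty": 0, "tz": 3.13, "ax": 0, "ay": 0, "az": 0, "claw": 4.5}, {"tx": 1.2, "ty": 0, "tz": 3.13, "ax": 0, "ay": 0, "az": 0, "claw": 4.5}, {"tx": 0.8, "ty": 0, "tz": 2.2, "ax": 0, "ay": 0, "az": 0, "claw": 4.5}, {"tx": 0.6, "ty": 0, "tz": 1.6, "ax": 0, "ay": 0, "az": 0, "claw": 4.5}, {"tx": 0.5, "ty": 0, "tz": 1.4, "ax": 0, "ay": 0, "az": 0, "claw": 4.5}, {"tx": 0.1, "ty": 0, "tz": 0.25, "ax": 0, "ay": 0, "az": 0, "claw": 4.5}, {"tx": 0, "ty": 0, "tz": 0, "ax": 0, "ay": 0, "az": 0, "claw": 4.5}, {"tx": 0, "ty": 0, "tz": 0, "ax": 0, "ay": 0, "az": 0, "claw": 4.5}]}}

```text
time_s: 34.83
tcp_pos: [0.5938, 0.1847, 0.043]
ee_rot: [[0.088, -0.996, -0.025], [-0.935, -0.091, 0.342], [-0.343, -0.006, -0.939]]
wrist_force: [0.5, -0.3, -0.4]
gripper_width: 0.563
gripper_force: 30.0
```

{"api": "drive_tool", "payload": {"rows": [{"tx": 0.12, "ty": 0, "tz": 0.32, "ax": 0, "ay": 0, "az": 0, "claw": 4.5}, {"tx": 0.04, "ty": 0, "tz": 0.11, "ax": 0, "ay": 0, "az": 0, "claw": 4.5}, {"tx": 0, "ty": 0, "tz": 0, "ax": 0, "ay": 0, "az": 0, "claw": 4.5}, {"tx": 0, "ty": 0, "tz": 0, "ax": 0, "ay": 0, "az": 0, "claw": 4.5}]}}

```text
time_s: 35.17
tcp_pos: [0.5937, 0.1853, 0.0387]
ee_rot: [[0.089, -0.996, -0.025], [-0.935, -0.092, 0.342], [-0.343, -0.007, -0.939]]
wrist_force: [0.0, -0.8, 5.8]
gripper_width: 0.57
gripper_force: 30.0
```

Contact made. Releasing, lifting, then heading for the drawer front.

{"api": "drive_tool", "payload": {"rows": [{"tx": 0, "ty": 0, "tz": 0, "ax": 0, "ay": 0, "az": 0, "claw": 5.8}, {"tx": 0, "ty": 0, "tz": 0, "ax": 0, "ay": 0, "az": 0, "claw": 5.8}, {"tx": 0, "ty": 0, "tz": 0, "ax": 0, "ay": 0, "az": 0, "claw": 5.8}, {"tx": 0, "ty": 0, "tz": 0, "ax": 0, "ay": 0, "az": 0, "claw": 5.8}, {"tx": -0.68, "ty": 0, "tz": -1.9, "ax": 0, "ay": 0, "az": 0, "claw": 5.8}, {"tx": -1.37, "ty": 0, "tz": -3.76, "ax": 0, "ay": 0, "az": 0, "claw": 5.8}, {"tx": -1.37, "ty": 0, "tz": -3.76, "ax": 0, "ay": 0, "az": 0, "claw": 5.8}, {"tx": -1.37, "ty": 0, "tz": -3.76, "ax": 0, "ay": 0, "az": 0, "claw": 5.8}, {"tx": -1.37, "ty": 0, "tz": -3.76, "ax": 0, "ay": 0, "az": 0, "claw": 5.8}, {"tx": -1.37, "ty": 0, "tz": -3.76, "ax": 0, "ay": 0, "az": 0, "claw": 5.8}]}}

```text
time_s: 36.0
tcp_pos: [0.5913, 0.1847, 0.2591]
ee_rot: [[0.087, -0.996, -0.028], [-0.936, -0.092, 0.341], [-0.342, -0.004, -0.94]]
wrist_force: [0.1, 0.9, -0.3]
gripper_width: 0.668
gripper_force: 0.0
```

```bash
python3 - <<'E'
from h import *
tray("scene")
s=to(d2w(0,0,.25));print(rot(),s["joints"])
E
```

```text
scene tray [376 217  20  19 301] centre mm [-27.1849 -42.2339] size [49.6861 47.8636] z 0.05636815563858906
scene tray [370 243  20  20 324] centre mm [ 48.2702 -39.6786] size [49.4638 47.2617] z 0.056614745721884706
t 36.05 tcp [0.5956 0.1849 0.2694] F [ 2.4743 -0.4544  8.0796] cm in tool: [ 35.3511  21.3414 -11.3456]
[-0.0194  0.0005  0.0092] [ 21.9658  18.92     7.3284 -19.8284 -72.3097 -11.3692]
```

{"api": "drive_tool", "payload": {"rows": [{"tx": 3.21, "ty": 1.94, "tz": -1.03, "ax": 0, "ay": 0, "az": 0, "claw": 4}, {"tx": 3.21, "ty": 1.94, "tz": -1.03, "ax": 0, "ay": 0, "az": 0, "claw": 4}, {"tx": 3.21, "ty": 1.94, "tz": -1.03, "ax": 0, "ay": 0, "az": 0, "claw": 4}, {"tx": 3.21, "ty": 1.94, "tz": -1.03, "ax": 0, "ay": 0, "az": 0, "claw": 4}, {"tx": 3.21, "ty": 1.94, "tz": -1.03, "ax": 0, "ay": 0, "az": 0, "claw": 4}, {"tx": 3.21, "ty": 1.94, "tz": -1.03, "ax": 0, "ay": 0, "az": 0, "claw": 4}, {"tx": 3.21, "ty": 1.94, "tz": -1.03, "ax": 0, "ay": 0, "az": 0, "claw": 4}, {"tx": 3.21, "ty": 1.94, "tz": -1.03, "ax": 0, "ay": 0, "az": 0, "claw": 4}, {"tx": 3.21, "ty": 1.94, "tz": -1.03, "ax": 0, "ay": 0, "az": 0, "claw": 4}, {"tx": 3.21, "ty": 1.94, "tz": -1.03, "ax": 0, "ay": 0, "az": 0, "claw": 4}]}}

```text
time_s: 36.88
tcp_pos: [0.4285, -0.1697, 0.2431]
ee_rot: [[0.088, -0.996, -0.028], [-0.935, -0.092, 0.342], [-0.343, -0.004, -0.939]]
wrist_force: [0.6, -0.3, 0.5]
gripper_width: 0.459
gripper_force: 0.0
```

{"api": "drive_tool", "payload": {"rows": [{"tx": 3.21, "ty": 1.94, "tz": -1.03, "ax": 0, "ay": 0, "az": 0, "claw": 4}, {"tx": 0, "ty": 0, "tz": 0, "ax": 0, "ay": 0.1167, "az": 0, "claw": 4}, {"tx": 0, "ty": 0, "tz": 0, "ax": 0, "ay": 0.1167, "az": 0, "claw": 4}, {"tx": 0, "ty": 0, "tz": 0, "ax": 0, "ay": 0.1167, "az": 0, "claw": 4}, {"tx": 0, "ty": 0, "tz": 0, "ax": 0, "ay": 0, "az": 0.08, "claw": 4}, {"tx": 0, "ty": 0, "tz": 0, "ax": 0, "ay": 0, "az": 0.07, "claw": 4}, {"tx": 0, "ty": 0, "tz": 0, "ax": 0, "ay": 0, "az": 0, "claw": 4}, {"tx": 0, "ty": 0, "tz": 0, "ax": 0, "ay": 0, "az": 0, "claw": 4}]}}

```text
time_s: 37.55
tcp_pos: [0.4134, -0.2035, 0.2418]
ee_rot: [[-0.056, -0.998, 0.004], [-0.998, 0.056, 0.0], [-0.0, -0.004, -1.0]]
wrist_force: [0.2, -0.4, 0.2]
gripper_width: 0.457
gripper_force: 0.0
```

```bash
python3 - <<'E'
from h import *
s=to(d2w(0,0,.049));print(s["ee_rot"],s["joints"],s["gripper_width"])
p,d=capture("scene");X=cloud("scene",d)
m=(X[...,2]>.055)&(X[...,2]<.08)&(X[...,0]>.39)&(X[...,0]<.435)&(X[...,1]<-.13)&(X[...,1]>-.3)&(d>0)
Q=X[m];print(len(Q));print(Q.min(0),Q.max(0),np.median(Q,0)) if len(Q) else 0
tray("scene")
E
```

```text
t 37.55 tcp [ 0.4134 -0.2035  0.2418] F [ 0.2226 -0.4051  0.1865] cm in tool: [ 0.0481 -0.3641 19.2771]
[[-0.056  -0.9984  0.0039]
 [-0.9984  0.056   0.0001]
 [-0.0004 -0.0039 -1.    ]] [ -5.9448   4.8179 -19.7244  -0.0349 -65.2345   2.7494] 0.45668640847242825
131
[ 0.4144 -0.2553  0.0618] [ 0.4344 -0.155   0.0743] [ 0.4222 -0.2055  0.0688]
scene tray [376 217  20  19 298] centre mm [-27.8233 -42.2182] size [51.2548 48.0423] z 0.05629928407987986
scene tray [370 243  20  20 321] centre mm [ 47.9071 -39.632 ] size [46.6756 47.4107] z 0.056572228062358225
```

{"api": "drive_tool", "payload": {"rows": [{"tx": 0.1, "ty": -0.5, "tz": 3.5, "ax": 0, "ay": 0, "az": 0, "claw": 3.5}, {"tx": 0, "ty": 0, "tz": 3.5, "ax": 0, "ay": 0, "az": 0, "claw": 3.5}, {"tx": 0, "ty": 0, "tz": 3.5, "ax": 0, "ay": 0, "az": 0, "claw": 3.5}, {"tx": 0, "ty": 0, "tz": 2.5, "ax": 0, "ay": 0, "az": 0, "claw": 3.5}, {"tx": 0, "ty": 0, "tz": 2.5, "ax": 0, "ay": 0, "az": 0, "claw": 3.5}, {"tx": 0, "ty": 0, "tz": 2.3, "ax": 0, "ay": 0, "az": 0, "claw": 3.5}, {"tx": 0, "ty": 0, "tz": 1.3, "ax": 0, "ay": 0, "az": 0, "claw": 3.5}, {"tx": 0, "ty": 0, "tz": 0, "ax": 0, "ay": 0, "az": 0, "claw": 3.5}]}}

```text
time_s: 38.32
tcp_pos: [0.417, -0.205, 0.0481]
ee_rot: [[-0.058, -0.998, -0.003], [-0.998, 0.058, 0.001], [-0.001, 0.003, -1.0]]
wrist_force: [-0.4, 0.8, -0.2]
gripper_width: 0.406
gripper_force: 0.0
```

{"api": "drive_tool", "payload": {"rows": [{"tx": 0, "ty": 0, "tz": 0, "ax": 0, "ay": 0, "az": 0, "claw": 0.4}, {"tx": 0, "ty": 0, "tz": 0, "ax": 0, "ay": 0, "az": 0, "claw": 0.4}, {"tx": 0, "ty": 0, "tz": 0, "ax": 0, "ay": 0, "az": 0, "claw": 0.4}, {"tx": 0, "ty": 0, "tz": 0, "ax": 0, "ay": 0, "az": 0, "claw": 0.4}, {"tx": 0, "ty": 0, "tz": 0, "ax": 0, "ay": 0, "az": 0, "claw": 0.4}, {"tx": 0, "ty": 0, "tz": 0, "ax": 0, "ay": 0, "az": 0, "claw": 0.4}, {"tx": 0, "ty": 0, "tz": 0, "ax": 0, "ay": 0, "az": 0, "claw": 0.4}, {"tx": 0, "ty": 0, "tz": 0, "ax": 0, "ay": 0, "az": 0, "claw": 0.4}]}}

```text
time_s: 38.98
tcp_pos: [0.4193, -0.2051, 0.0518]
ee_rot: [[-0.058, -0.998, 0.005], [-0.998, 0.058, -0.0], [0.0, -0.005, -1.0]]
wrist_force: [-1.7, 0.8, 6.8]
gripper_width: 0.105
gripper_force: 30.0
```

{"api": "drive_tool", "payload": {"rows": [{"tx": 0, "ty": -1, "tz": 0, "ax": 0, "ay": 0, "az": 0, "claw": 0.4}, {"tx": 0, "ty": -1.5, "tz": 0, "ax": 0, "ay": 0, "az": 0, "claw": 0.4}, {"tx": 0, "ty": -1.5, "tz": 0, "ax": 0, "ay": 0, "az": 0, "claw": 0.4}, {"tx": 0, "ty": -1.5, "tz": 0, "ax": 0, "ay": 0, "az": 0, "claw": 0.4}, {"tx": 0, "ty": -1.5, "tz": 0, "ax": 0, "ay": 0, "az": 0, "claw": 0.4}, {"tx": 0, "ty": -1.5, "tz": 0, "ax": 0, "ay": 0, "az": 0, "claw": 0.4}, {"tx": 0, "ty": -1.5, "tz": 0, "ax": 0, "ay": 0, "az": 0, "claw": 0.4}, {"tx": 0, "ty": -1.5, "tz": 0, "ax": 0, "ay": 0, "az": 0, "claw": 0.4}, {"tx": 0, "ty": -1.5, "tz": 0, "ax": 0, "ay": 0, "az": 0, "claw": 0.4}, {"tx": 0, "ty": -1, "tz": 0, "ax": 0, "ay": 0, "az": 0, "claw": 0.4}]}}

```text
time_s: 39.82
tcp_pos: [0.5597, -0.2133, 0.0518]
ee_rot: [[-0.058, -0.998, 0.004], [-0.998, 0.058, -0.0], [0.0, -0.004, -1.0]]
wrist_force: [-3.2, 0.4, 4.4]
gripper_width: 0.102
gripper_force: 30.0
```

{"api": "drive_tool", "payload": {"rows": [{"tx": 0, "ty": -0.6, "tz": 0, "ax": 0, "ay": 0, "az": 0, "claw": 0.4}, {"tx": 0, "ty": -0.4, "tz": 0, "ax": 0, "ay": 0, "az": 0, "claw": 0.4}, {"tx": 0, "ty": -0.3, "tz": 0, "ax": 0, "ay": 0, "az": 0, "claw": 0.4}, {"tx": 0, "ty": -0.2, "tz": 0, "ax": 0, "ay": 0, "az": 0, "claw": 0.4}, {"tx": 0, "ty": 0, "tz": 0, "ax": 0, "ay": 0, "az": 0, "claw": 0.4}, {"tx": 0, "ty": 0, "tz": 0, "ax": 0, "ay": 0, "az": 0, "claw": 0.4}]}}

```text
time_s: 40.32
tcp_pos: [0.5742, -0.2141, 0.0518]
ee_rot: [[-0.058, -0.998, 0.005], [-0.998, 0.058, -0.0], [-0.0, -0.005, -1.0]]
wrist_force: [-0.2, -0.7, 2.5]
gripper_width: 0.104
gripper_force: 30.0
```

{"api": "drive_tool", "payload": {"rows": [{"tx": 0, "ty": -0.3, "tz": 0, "ax": 0, "ay": 0, "az": 0, "claw": 0.4}, {"tx": 0, "ty": -0.3, "tz": 0, "ax": 0, "ay": 0, "az": 0, "claw": 0.4}, {"tx": 0, "ty": -0.3, "tz": 0, "ax": 0, "ay": 0, "az": 0, "claw": 0.4}, {"tx": 0, "ty": 0, "tz": 0, "ax": 0, "ay": 0, "az": 0, "claw": 0.4}, {"tx": 0, "ty": 0, "tz": 0, "ax": 0, "ay": 0, "az": 0, "claw": 0.4}]}}

```text
time_s: 40.73
tcp_pos: [0.5773, -0.2143, 0.0517]
ee_rot: [[-0.059, -0.998, -0.008], [-0.998, 0.059, 0.001], [-0.001, 0.009, -1.0]]
wrist_force: [-12.2, 2.7, 12.8]
gripper_width: 0.102
gripper_force: 30.0
```

The travel is 0.16 m and it's hard against the stop, so the drawer is shut. Releasing and retreating clear.

{"api": "drive_tool", "payload": {"rows": [{"tx": 0, "ty": 0.4, "tz": 0, "ax": 0, "ay": 0, "az": 0, "claw": 0.4}, {"tx": 0, "ty": 0, "tz": 0, "ax": 0, "ay": 0, "az": 0, "claw": 3}, {"tx": 0, "ty": 0, "tz": 0, "ax": 0, "ay": 0, "az": 0, "claw": 3}, {"tx": 0, "ty": 0, "tz": 0, "ax": 0, "ay": 0, "az": 0, "claw": 3}, {"tx": 0, "ty": 0, "tz": 0, "ax": 0, "ay": 0, "az": 0, "claw": 3}, {"tx": 0, "ty": 0, "tz": -2.5, "ax": 0, "ay": 0, "az": 0, "claw": 3}, {"tx": 0, "ty": 0, "tz": -4, "ax": 0, "ay": 0, "az": 0, "claw": 3}, {"tx": 0, "ty": 0, "tz": -4, "ax": 0, "ay": 0, "az": 0, "claw": 3}, {"tx": 0, "ty": 0, "tz": -4, "ax": 0, "ay": 0, "az": 0, "claw": 3}, {"tx": 0, "ty": 0, "tz": -4, "ax": 0, "ay": 0, "az": 0, "claw": 3}]}}

```text
time_s: 41.57
tcp_pos: [0.5783, -0.2142, 0.2383]
ee_rot: [[-0.058, -0.998, 0.004], [-0.998, 0.058, -0.0], [-0.0, -0.004, -1.0]]
wrist_force: [1.5, -0.8, -0.4]
gripper_width: 0.342
gripper_force: 0.0
```

{"api": "drive_tool", "payload": {"rows": [{"tx": 3, "ty": 2.5, "tz": 0, "ax": 0, "ay": 0, "az": 0, "claw": 3}, {"tx": 3, "ty": 2.5, "tz": 0, "ax": 0, "ay": 0, "az": 0, "claw": 3}, {"tx": 3, "ty": 2.5, "tz": 0, "ax": 0, "ay": 0, "az": 0, "claw": 3}, {"tx": 3, "ty": 2.5, "tz": 0, "ax": 0, "ay": 0, "az": 0, "claw": 3}, {"tx": 3, "ty": 2.5, "tz": 0, "ax": 0, "ay": 0, "az": 0, "claw": 3}, {"tx": 3, "ty": 2.5, "tz": 0, "ax": 0, "ay": 0, "az": 0, "claw": 3}, {"tx": 0, "ty": 0, "tz": 0, "ax": 0, "ay": 0, "az": 0, "claw": 3}, {"tx": 0, "ty": 0, "tz": 0, "ax": 0, "ay": 0, "az": 0, "claw": 3}]}}

```text
time_s: 42.23
tcp_pos: [0.4168, -0.3867, 0.2358]
ee_rot: [[-0.062, -0.998, 0.004], [-0.998, 0.062, -0.0], [-0.0, -0.004, -1.0]]
wrist_force: [0.2, -0.6, 0.6]
gripper_width: 0.34
gripper_force: 0.0
```

```bash
python3 - <<'E'
from h import *
s=to([0,0,0]);p=tray("scene");q=tray("top")
cv2.imwrite("pics/z.png",np.vstack([cv2.resize(a[:,:,::-1],(480,300),interpolation=cv2.INTER_AREA) for a in(q,p)]))
p,d=capture("scene");X=cloud("scene",d)
m=(X[...,2]>.055)&(X[...,2]<.08)&(X[...,0]>.54)&(X[...,0]<.595)&(X[...,1]<-.13)&(X[...,1]>-.3)&(d>0)
Q=X[m];print("handle",len(Q),Q.min(0),np.median(Q,0))
E
```

```text
t 42.23 tcp [ 0.4168 -0.3867  0.2358] F [ 0.2113 -0.6077  0.5662] cm in tool: [-36.0207  44.0967  23.3961]
scene tray [376 217  20  19 298] centre mm [-26.652  -42.1763] size [49.1503 47.8788] z 0.05631784319434026
scene tray [370 243  20  21 323] centre mm [ 48.3379 -39.6775] size [48.0272 47.1731] z 0.056538633117647674
top tray [259 169  19  19 287] centre mm [ 46.9951 -39.2919] size [47.812  47.0045] z 0.058029001882729726
top tray [262 198  20  19 283] centre mm [-28.1361 -41.7599] size [47.0295 48.1281] z 0.05827596511978042
handle 149 [ 0.5728 -0.2649  0.0588] [ 0.5808 -0.2143  0.069 ]
```

View pics/z.png

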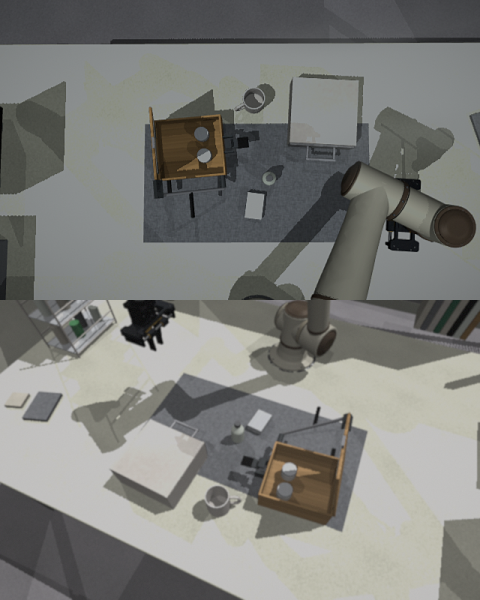

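The picture shows both jars in the tray at (201,133) and (204,155), the lid propped with the rod up, and the drawer shut. The mug, bottle and tin haven't moved. Handing in.

```bash
python3 -c "
from station import finish_job
print(finish_job())"
```

```text
the job is handed in; nothing more can be done
None
```

Job handed in at about 42 s: the latch popped the lid, the rod props it open, both cream jars (only two were in the drawer) stand upright in the tray, the drawer is fully shut, and the mug, lotion bottle and tin were left where they were.

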